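# Carry a wet resin medallion to the curing box on a lifter

### The job

The resin on the blue medallion is still wet: pick up the lifter, slide its blade under the blue medallion and carry it level, balanced on the blade and never touched by the fingers, into the clear curing box, setting it down flat in the middle of the two grey rails. Then swing the box's clear cover fully shut (the lifter's blade can be hooked through the red ring), and put the lifter back in its wooden rest as it lay. Leave the other medallions and everything else on the table undisturbed.

Things in the scene. Friction and masses are not known exactly. Their poses are not given: they have to be found in the camera images.
- lifter: cranked lifter, 90 g, level in its rest. Dark wood handle along its x (-75 to +65 mm), 16 mm wide, 20 mm high (z 0 to 20); then a sloping 12 mm strip down to a flat metal blade 24 mm wide, 3 mm thick, x = 100 to 195 mm (tip), upper face at z = -30. Origin: handle's underside, the place to grip, midway between the rest's supports within 4 mm; x to the tip, z up. Balances at x = 35 mm
- blade_seat (a point): point on the blade's upper face, 160 mm ahead of the lifter's origin and 35 mm behind the tip: a good place for the medallion's centre
- rest: fixed wooden rest, base 150 x 60 x 8 mm. Supports 10 mm thick, 50 wide at x = -55 and +55 mm; the handle lies on their tops, 50 mm above the table, between prongs leaning outwards, up to 62 mm, about 24 mm apart at the foot and more above. Origin: centre of underside; x runs along the handle towards the blade. Put away, the lifter's origin is 50 mm above this origin, x along this x
- medal_blue: round blue medallion, a brass tray 50 mm across and 7 mm thick with blue resin on top (35 g), lying on its stand. Origin: centre of its underside; z up. This is the one to carry. It lies centred on the stand, within 3 mm
- medal_red: round red medallion, a brass tray 50 mm across and 7 mm thick with red resin on top (35 g), lying on its stand. Origin: centre of its underside; z up. Leave it alone
- medal_yellow: round yellow medallion, a brass tray 50 mm across and 7 mm thick with yellow resin on top (35 g), lying on its stand. Origin: centre of its underside; z up. Leave it alone
- stand_blue: fixed white drying stand under the blue medallion, 64 x 60 mm. Two upright rails 12 mm wide, 60 mm long along its y, tops 60 mm above the table; channel between them 34 mm wide, floor at 6 mm, open above and at both ends. Origin: centre of underside; x across, y along the channel. Come in from the -y end; other stands lie about 100 mm away in x
- stand_red: fixed white drying stand under the red medallion, 64 x 60 mm. Two upright rails 12 mm wide, 60 mm long along its y, tops 60 mm above the table; channel between them 34 mm wide, floor at 6 mm, open above and at both ends. Origin: centre of underside; x across, y along the channel. Come in from the -y end; other stands lie about 100 mm away in x
- stand_yellow: fixed white drying stand under the yellow medallion, 64 x 60 mm. Two upright rails 12 mm wide, 60 mm long along its y, tops 60 mm above the table; channel between them 34 mm wide, floor at 6 mm, open above and at both ends. Origin: centre of underside; x across, y along the channel. Come in from the -y end; other stands lie about 100 mm away in x
- curing_box: fixed curing box, 150 mm in x, 130 mm in y: white base 12 mm thick, clear walls 4 mm thick, to 128 mm above the table, on its -x, +x and +y sides; open at its -y side and, cover open, above. Inside are two grey rails with an open channel along y. Origin: centre of its underside; z up
- rails (a point): the medallion's place: centre between the tops of the two grey rails, 85 mm above the table, 5 mm to -y of the box's origin. Axes as the box. Rails along y, 60 mm long, 12 mm wide; channel between them 34 mm wide, 73 mm deep, open at both ends. From here it is 60 mm to the box's open -y edge and 66 mm to the +y wall
- cover (a joint): angle of the clear cover (150 x 130 x 5 mm, 120 g), hinged along the box's y at x = +75 mm, 130 mm above the table: 0 shut, level on the walls; starts open at 1.15 to 1.5, nearly upright; stop at 1.6. Light friction holds it open above about 0.9; below that it sinks shut by itself if nothing holds it
- eye (a point): centre of the red ring (44 mm inner diameter, bar 5 mm thick) standing on the cover's outer face near the free edge; its hole's axis is the box's y, parallel to the hinge. Shut, it is at x = -50, y = -45, z = 162 mm from the box's origin; it turns with the cover about the hinge (125 mm towards the free edge, 32 mm outwards)
- resin_bottle: amber bottle, 52 mm across, 125 mm high; bystander. Origin: centre of underside
- bead_jar: green jar, 60 mm across, 85 mm high; bystander. Origin: centre of underside
- mixing_cup: white cup, 56 mm across, 70 mm high; bystander. Origin: centre of underside
- tape_roll: roll of brown tape lying flat, 84 mm across, 30 mm high; bystander. Origin: centre of underside
- wire_spool: copper wire spool, 44 mm across, 36 mm high; bystander. Origin: centre of underside

How it is judged:
On the way, in this order (a step that is already met when the one before it is completed fails the run):
1. the blue medallion rides on the lifter, clear of its stand (height (world z) of medal_blue above 0.07 m and contact force between lifter and medal_blue above 0.05 N and contact force between medal_blue and stand_blue below 0.02 N), for 0.3 s.
2. the blue medallion lies on the curing box's rails, clear of the lifter (x of medal_blue in the frame of rails between -0.008 and 0.008 m and y of medal_blue in the frame of rails between -0.015 and 0.015 m and z of medal_blue in the frame of rails between -0.004 and 0.005 m and angle between medal_blue's own z axis and vertical below 0.1 rad and contact force between lifter and medal_blue below 0.02 N and contact force between medal_blue and curing_box above 0.05 N), for 0.2 s.
3. the cover is shut (value of joint cover below 0.06 rad), for 0.2 s.
At the end, for the whole second after the job is handed in: The blue medallion lies flat on the curing box's rails, its centre within 8 mm across and 15 mm along them; the cover is shut (below 0.06 rad); the lifter is level and at rest in its wooden rest the way it lay at the start (origin within 20 mm along, 8 mm across, 6 mm in height, 0.12 rad) (x of medal_blue in the frame of rails between -0.008 and 0.008 m and y of medal_blue in the frame of rails between -0.015 and 0.015 m and z of medal_blue in the frame of rails between -0.004 and 0.005 m and angle between each of medal_blue, lifter's own z axis and vertical below 0.1 rad and contact force between lifter and medal_blue below 0.02 N and value of joint cover below 0.06 rad and x of lifter in the frame of rest between -0.02 and 0.02 m and y of lifter in the frame of rest between -0.008 and 0.008 m and z of lifter in the frame of rest between 0.044 and 0.056 m and angle between the x axis of lifter and the x axis of rest, either way round below 0.12 rad and x of blade_seat in the frame of rest above 0.1 m and linear speed of each of lifter, medal_blue below 0.02 m/s); the robot touches nothing.
It fails at once if the fingers touch the blue medallion (contact force between the fingers and medal_blue above 0.3 N).
It fails at once if the blue medallion tips by more than 0.3 rad or drops off (angle between medal_blue's own z axis and vertical above 0.3 rad or height (world z) of medal_blue below 0.045 m).
It fails at once if another medallion is moved by more than 12 mm (distance of any of medal_red, medal_yellow from where it was at the start of the episode above 0.012 m).
It fails at once if a bystander is moved by more than 25 mm or tipped (distance of any of resin_bottle, bead_jar, mixing_cup, tape_roll, wire_spool from where it was at the start of the episode above 0.025 m or angle between any of resin_bottle, bead_jar, mixing_cup, tape_roll, wire_spool's own z axis and vertical above 0.4 rad).
It also fails if it takes over 66 s, if anything falls off the work surface, if the arm or the gripper's body presses on something with over 40 N, if the wrist force passes 120 N, or if a joint passes its speed limit or range.

### The arm

A 6-joint arm with a two-finger parallel gripper is mounted at the origin on the work surface. World frame = base frame: x ahead of the robot, y to its left, z up, the work surface at z = 0. Lengths are in m, angles in rad, forces in N, time in s.
With the tool pointing down it reaches from about 0.375 to 0.9 m from the base axis. Payload 3.1 kg.
Tool frame: the origin (TCP) lies on the centre line of the jaws, within the pads' length; the fingertips stand 19 mm ahead of it and the grasp point (between the pads) is the TCP; z points along the fingers, y is the direction in which the jaws open and shut (so a half turn about z gives the same grasp; the last joint's range is limited). The gripper opens to 85 mm and grips with 20 to 120 N. Pads are 22 mm wide; open, the fingers measure 114 mm over their backs; the gripper's body (76 mm by 85 mm) begins 54 mm behind the grasp point. The pads swing forward as they close: fully open they stand 13 mm farther back than shut.
Start: joints at [-1.444, 0.527, 1.433, -0, 1.181, -0.178], TCP at [0.188, -0.596, 0.25] pointing down, gripper open.
Joint ranges: [-3.08, 3.08], [-0.75, 2.2], [0.22, 2.44], [-1.43, 4.57], [0, 2.65], [-2.85, 2.85]. Speed limits (rad/s): [2.79, 2.79, 3.14, 3.14, 3.14, 3.14].

### API

Orientations are given as a unit quaternion [x, y, z, w].
In Python, from station import manip, imaging, workorder gives the robot as it stands.
- The arm moves only by the shell command python3 -m creep 'ROWS' [FORCE]. ROWS is a JSON object of lists of equal length, an entry for each row: "claw": the finger opening in cm, from 0 to 8.54; "dp": the shift along the tool's x, y, z in cm, a list of three; "roll": the turn about the tool's z in rad. In form: {"claw": [claw, ...], "dp": [[dx, dy, dz], ...], "roll": [roll, ...]}. A call has 1 to 12 rows; each row is the pose to reach, as a shift and turn from the pose commanded when the call began, along the tool's axes at that moment; what a row does not reach only later rows make up. A row lasts 1/10 s, in which the tool goes at most 50 mm and 8.59 degrees, less where a joint would pass 70% of its speed; a pose out of reach is approached as far as the arm can. A call with a gripper value outside its range is refused whole. The fingers move at their own pace and stop on an object; FORCE is the grip in N (left out, the last holds). Time passes only in rows, so rows that repeat a pose let the fingers close. It gives the time, the measured TCP pose, the force and the opening at its end, in the units of the state.
- manip.sense(): the state, without advancing time (a new reading comes with each control period).
- imaging.snapshot(name): name is "scene" or "top"; returns a dict with "image" (480x640x3 uint8, red, green, blue), "z_map" (480x640 float32, m along the optical axis (not along the pixel's ray), 0 where there is no reading), "vfov" (degrees; the focal length in pixels is half the picture's height over the tangent of half this angle, whatever the lens; pixels are square), "cx", "cy" (the principal point, pixels), "R" (3x3) and "t" (3): a world point X has camera coordinates R X + t. Camera axes: x right, y down, z forward; pixel columns grow to the right and rows downward; lengths in m; the calibration is good to about 2 mm. A picture is of the moment at which its call begins.
- workorder.sign_off(): hands the job in, once; it reports no verdict.
The state is a dict: "t": time; "q": joint angles; "qd": joint speeds; "tau": joint torques, N m; "tcp_pos": TCP position; "tool_rot": TCP orientation; "force": force on the tool from outside, world axes, zero at the start; "ft_torque": the same for the moment, N m; "finger_gap": opening from 0.0 (shut) to 1.0 (fully open).
Only numpy, scipy, OpenCV 4.12 (cv2) and the standard library are available. Lean on these libraries where they do the work, as an engineer would, in place of code of your own. Each camera call takes 0.05 s, during which the arm holds its last target.

## Working session

There is one attempt and no reset: what is moved stays moved. The work goes in short steps, Python scripts to look and compute and a shell command to move; the robot and the scene stay as the last step left them, time stands still between calls to the robot, and variables do not carry over. Pictures are saved under pics/ and viewed, and the job is handed in when it is done.

```bash
mkdir -p pics; ls; python3 - <<'E'
from station import manip, imaging, workorder
import cv2, numpy as np
print(manip.sense())
for n in ("scene","top"):
    s=imaging.snapshot(n)
    cv2.imwrite(f"pics/{n}0.png", s["image"][:,:,::-1])
    np.savez(f"pics/{n}0.npz", **s)
    print(n,s["vfov"],s["cx"],s["cy"],s["R"],s["t"])
E
```

```text
pics
{'t': 0.0, 'q': array([-1.44448710e+00,  5.28464922e-01,  1.43393948e+00, -3.24583615e-05,
        1.18137871e+00, -1.78509969e-01]), 'qd': array([-2.25806948e-04,  1.29200452e-03, -1.58474736e-03, -1.37183248e-05,
       -5.85762750e-04, -3.20217492e-04]), 'tau': array([ 3.70044190e-04, -4.42353702e+01, -1.78026420e+01, -1.48104300e-04,
        8.40042980e-03, -2.75034566e-06]), 'tcp_pos': array([ 0.18750112, -0.59548766,  0.24932251]), 'tool_rot': array([ 9.88406591e-01,  1.51826254e-01,  1.35804185e-05, -1.09524841e-03]), 'force': array([-0.13305385,  0.10662632,  0.12309775]), 'ft_torque': array([-0.03418483, -0.01294498,  0.02244547]), 'finger_gap': 0.9986377132045835}
scene 57.700127980727565 322.67860488342615 240.28801366840966 [[ 0.32035239  0.94728929 -0.00416482]
 [ 0.7410607  -0.25334423 -0.62180845]
 [-0.59008761  0.19611144 -0.78315829]] [-0.18506483 -0.34843739  1.5037245 ]
top 51.44995857166461 328.5305880179999 237.97438059144062 [[-0.01425181 -0.99973216 -0.01823416]
 [-0.9877234   0.01691305 -0.15529467]
 [ 0.15556148  0.01579708 -0.98769989]] [0.04420201 0.60009956 1.02247003]
```

View pics/scene0.png

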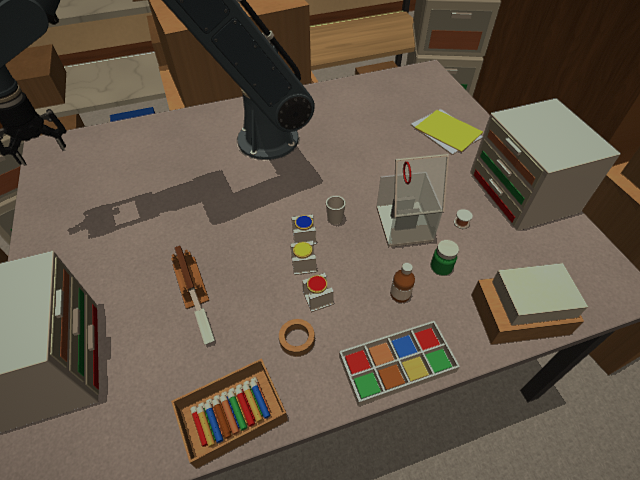

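View pics/top0.png

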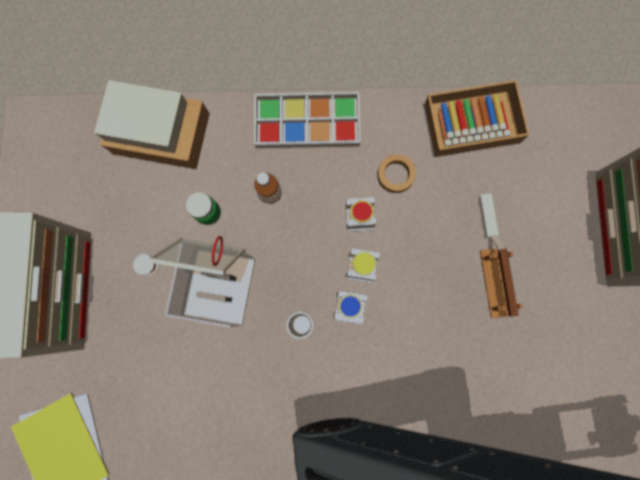

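```bash
cat > h.py <<'E'
import numpy as np, cv2
def load(n): return dict(np.load(f"pics/{n}.npz"))
def f(s): return 240/np.tan(np.radians(float(s["vfov"])/2))
def px2z(s,u,v,z):
    d=np.array([(u-s["cx"])/f(s),(v-s["cy"])/f(s),1.]); R=s["R"];c=-R.T@s["t"]; d=R.T@d
    return c+d*(z-c[2])/d[2]
def cloud(s):
    z=s["z_map"]; v,u=np.mgrid[0:480,0:640]
    P=np.stack([(u-s["cx"])/f(s)*z,(v-s["cy"])/f(s)*z,z],-1)
    W=(P-s["t"])@s["R"]; W[z==0]=np.nan
    return W
def w2px(s,X):
    p=np.asarray(X)@s["R"].T+s["t"]; return np.stack([p[...,0]/p[...,2]*f(s)+s["cx"],p[...,1]/p[...,2]*f(s)+s["cy"]],-1)
def crop(s,x0,y0,x1,y1,k,name):
    cv2.imwrite(f"pics/{name}.png",cv2.resize(s["image"][y0:y1,x0:x1,::-1],None,fx=k,fy=k,interpolation=cv2.INTER_CUBIC))
def snap(n,name):
    from station import imaging
    s=imaging.snapshot(n); np.savez(f"pics/{name}.npz",**s); cv2.imwrite(f"pics/{name}.png",s["image"][:,:,::-1]); return s
E
python3 - <<'E'
from h import *
t=load("top0"); s=load("scene0")
crop(t,460,180,540,330,5,"c_rest"); crop(t,320,180,400,340,5,"c_st"); crop(t,130,220,270,340,5,"c_box")
for n,S in (("top",t),("scene",s)):
    W=cloud(S); im=cv2.cvtColor(S["image"],cv2.COLOR_RGB2HSV).astype(int)
    print(n,"valid",np.mean(S["z_map"]>0),"table z",np.nanmedian(W[...,2]))
    # medals by color & height
    for c,(lo,hi) in dict(blue=(105,130),yellow=(20,32)).items():
        m=(im[...,0]>=lo)&(im[...,0]<=hi)&(im[...,1]>140)&(im[...,2]>60)&(W[...,2]>.045)&(W[...,2]<.085)&(abs(W[...,1])<.2)&(W[...,0]<.8)
        k,l,st,ce=cv2.connectedComponentsWithStats(m.astype(np.uint8))
        for i in range(1,k):
            if st[i,4]>60: print(c,st[i],ce[i],np.nanmean(W[l==i],0))
E
```

```text
top valid 0.9958919270833333 table z 0.001338003421595259
blue [341 297  19  18 256] [349.96875   305.8828125] [ 0.45512745 -0.00766847  0.06857617]
yellow [355 254  19  19 282] [363.86170213 263.09574468] [ 0.54308371 -0.03845434  0.06876016]
scene valid 0.9959309895833334 table z 0.0013285365359645778
blue [297 216  15  11 133] [303.63157895 221.22556391] [ 0.45376817 -0.01224719  0.06851349]
yellow [293 242  19  16 223] [302.27802691 249.37219731] [ 0.54407595 -0.04372178  0.06840488]
```

```bash
python3 - <<'E'
from h import *
for n in ("top0","scene0"):
    S=load(n); W=cloud(S); im=cv2.cvtColor(S["image"],cv2.COLOR_RGB2HSV).astype(int)
    z=W[...,2]
    # rail tops stand region heights map
    m=(z>.035)&(z<.09)&(W[...,1]<.25)&(W[...,1]>-.45)&(W[...,0]<.9)&(W[...,0]>.2)
    k,l,st,ce=cv2.connectedComponentsWithStats(m.astype(np.uint8))
    for i in range(1,k):
        if st[i,4]>80:
            P=W[l==i]; print(n,st[i],ce[i].round(1),P.min(0).round(3),P.max(0).round(3),P.mean(0).round(3))
E
```

```text
top0 [428 100 102  52 797] [480.2 132.2] [ 0.791 -0.408  0.035] [ 0.9   -0.194  0.062] [ 0.831 -0.303  0.05 ]
top0 [449 105  12  31 120] [454.7 119.5] [ 0.829 -0.262  0.035] [ 0.899 -0.241  0.043] [ 0.866 -0.252  0.037]
top0 [465 105  11  29 105] [470.1 119.2] [ 0.834 -0.295  0.035] [ 0.899 -0.276  0.043] [ 0.866 -0.286  0.037]
top0 [480 105  11  26 103] [485.3 118.2] [ 0.839 -0.329  0.035] [ 0.9   -0.31   0.042] [ 0.868 -0.32   0.037]
top0 [488 105  11  25  97] [492.9 117.5] [ 0.842 -0.347  0.035] [ 0.899 -0.328  0.041] [ 0.869 -0.337  0.037]
top0 [495 105  11  24  92] [500.2 115.8] [ 0.844 -0.362  0.035] [ 0.899 -0.344  0.04 ] [ 0.873 -0.354  0.037]
top0 [442 106  11  32 122] [447.2 120.6] [ 0.826 -0.244  0.035] [ 0.9   -0.225  0.044] [ 0.864 -0.235  0.038]
top0 [458 106  11  29 110] [462.5 120.1] [ 0.832 -0.28   0.035] [ 0.898 -0.26   0.041] [ 0.865 -0.269  0.037]
top0 [254 173  27  28 319] [268.7 189.6] [0.689 0.14  0.036] [0.738 0.191 0.09 ] [0.703 0.16  0.073]
top0 [346 197  30  30 732] [361.  211.4] [ 0.626 -0.065  0.035] [ 0.687 -0.004  0.076] [ 0.654 -0.035  0.064]
top0 [487
[... 1581 characters left out ...]
.042] [ 0.866 -0.257  0.037]
scene0 [235 388  16  30 146] [242.7 402.7] [ 0.832 -0.283  0.035] [ 0.899 -0.264  0.041] [ 0.865 -0.274  0.037]
scene0 [227 391  16  31 146] [234.8 406.3] [ 0.833 -0.302  0.035] [ 0.9   -0.282  0.041] [ 0.867 -0.291  0.037]
scene0 [220 395  15  30 142] [226.9 409.7] [ 0.837 -0.317  0.035] [ 0.9   -0.298  0.041] [ 0.869 -0.308  0.037]
scene0 [212 399  14  28 139] [218.6 412.6] [ 0.839 -0.335  0.035] [ 0.899 -0.316  0.041] [ 0.869 -0.325  0.037]
scene0 [204 403  14  28 136] [210.4 415.5] [ 0.842 -0.351  0.035] [ 0.899 -0.333  0.042] [ 0.87  -0.342  0.037]
scene0 [196 406  15  28 127] [202.5 419.9] [ 0.844 -0.369  0.035] [ 0.9   -0.348  0.041] [ 0.873 -0.359  0.037]
```

View pics/c_rest.png

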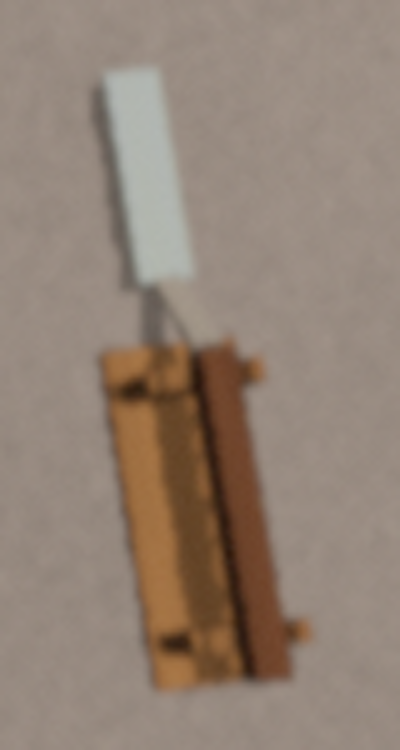

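View pics/c_st.png

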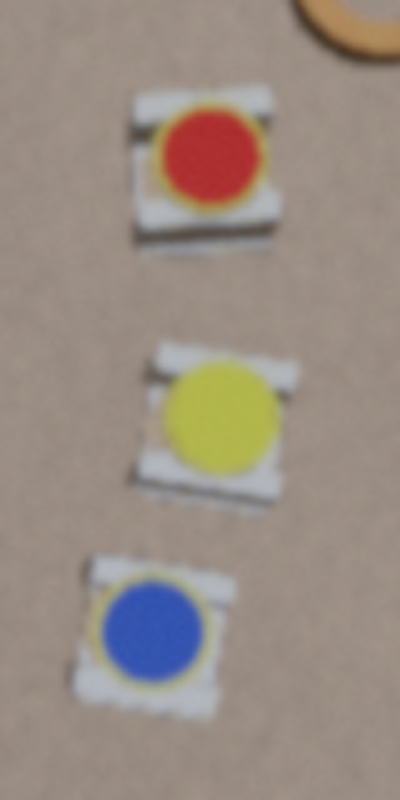

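View pics/c_box.png

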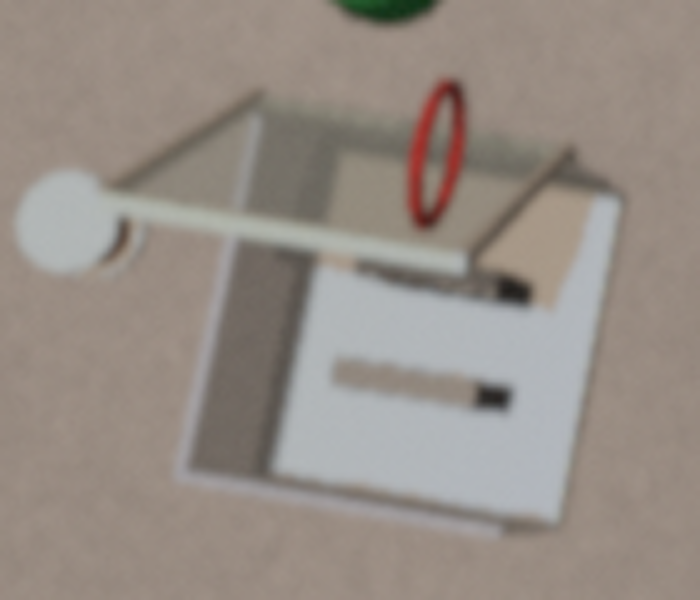

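```bash
python3 - <<'E'
from h import *
def rect(P,lab):
    r=cv2.minAreaRect((P[:,:2]*1000).astype(np.float32)); 
    m=P.mean(0); e,v=np.linalg.eigh(np.cov(P[:,:2].T)); d=v[:,1]
    print(lab,len(P),"rect c",np.round(r[0],1),np.round(r[1],1),round(r[2],1),"mean",m.round(4),"pca deg",round(np.degrees(np.arctan2(d[1],d[0])),2))
for n in ("top0","scene0"):
    S=load(n); W=cloud(S); z=W[...,2]; im=cv2.cvtColor(S["image"],cv2.COLOR_RGB2HSV).astype(int)
    def box(x0,x1,y0,y1,z0,z1,ex=True): return W[(W[...,0]>x0)&(W[...,0]<x1)&(W[...,1]>y0)&(W[...,1]<y1)&(z>z0)&(z<z1)&ex]
    print(n)
    rect(box(.4,.62,-.39,-.28,.066,.08),"handle")
    rect(box(.6,.75,-.39,-.25,.012,.035),"blade")
    rect(box(.4,.62,-.39,-.28,.005,.012),"base")
    for nm,x0,x1 in (("blue",.41,.5),("yel",.505,.585),("red",.62,.69)):
        rect(box(x0,x1,-.09,.04,.05,.08),nm+" all")
        rect(box(x0,x1,-.09,.04,.066,.08),nm+" med")
    rect(box(.35,.65,.12,.35,.08,.088),"rails")
    rect(box(.35,.65,.12,.35,.008,.018),"boxbase")
    rect(box(.35,.75,.12,.40,.118,.133),"wall tops")
    rect(box(.35,.75,.08,.40,.20,.35),"cover hi")
    red=((im[...,0]<8)|(im[...,0]>172))&(im[...,1]>120)
    P=box(.35,.75,.08,.40,.15,.35,red); rect(P,"ring"); print(P[:,2].min(),P[:,2].max())
E
```

```text
top0
handle 563 rect c [ 500.4 -331.7] [139.4  24.5] 5.7 mean [ 0.4992 -0.3346  0.0707] pca deg -174.23
blade 489 rect c [ 650.  -319.8] [100.1  26.8] 5.3 mean [ 0.6504 -0.3195  0.0212] pca deg -174.08
base 1014 rect c [ 509.9 -334.2] [107.8 219.3] 89.8 mean [ 0.5025 -0.3231  0.0084] pca deg -174.76
blue all 698 rect c [455.   -9.2] [59.5 57.9] 80.1 mean [ 0.455  -0.0083  0.0658] pca deg 169.16
blue med 399 rect c [455.3  -7.5] [48.3 48.9] 74.9 mean [ 0.4554 -0.0081  0.0688] pca deg -169.87
yel all 692 rect c [543.8 -37.7] [59.3 58.6] 80.3 mean [ 0.5429 -0.0378  0.0658] pca deg 171.27
yel med 411 rect c [544.5 -37.8] [48.  48.6] 89.2 mean [ 0.5442 -0.0383  0.0689] pca deg -142.93
red all 687 rect c [657.  -35.3] [59.4 60.3] 2.2 mean [ 0.6551 -0.0357  0.0653] pca deg -176.93
red med 383 rect c [656.1 -36.3] [48.7 54.4] 87.9 mean [ 0.655  -0.0367  0.0689] pca deg 160.75
rails 339 rect c [535.5 270.6] [128.8 217.6] 80.3 mean [0.5049 0.285  0.0853] pca deg -175.71
boxbase 2663 rect c [519. 240.] [194.1 233.6] 77.1 mean [0.4891 0.2712 0.0133] pca deg 124.27
wall tops 475 rect c [583.9 256
[... 980 characters left out ...]
red all 494 rect c [656.1 -40.2] [60.5 60. ] 2.7 mean [ 0.6608 -0.0418  0.0645] pca deg -168.94
red med 259 rect c [655.2 -41.6] [46.2 47.2] 72.3 mean [ 0.6553 -0.0417  0.0686] pca deg -159.57
rails 137 rect c [541.9 246.5] [248. 113.] 20.7 mean [0.5475 0.2591 0.0839] pca deg -165.68
boxbase 456 rect c [501.3 270.8] [128.7 154.1] 79.3 mean [0.4937 0.2343 0.0129] pca deg -171.97
wall tops 279 rect c [584.3 251.6] [137.4 320.1] 76.3 mean [0.5871 0.2228 0.1249] pca deg 161.44
cover hi 1607 rect c [551.  263.6] [131.4  71.6] 78.7 mean [0.5371 0.265  0.2386] pca deg 82.38
ring 87 rect c [545.7 220.1] [17.2 64.1] 62.7 mean [0.5494 0.2182 0.2609] pca deg 165.54
0.22194526735613165 0.287031885960427
```

```bash
python3 - <<'E'
from h import *
S=load("top0"); W=cloud(S)
P=W[(W[...,1]<-.42)&(W[...,2]>.05)&(W[...,0]>.2)]
print(P.min(0),P.max(0))
P=P[P[:,2]>.15]; print(P.min(0),P.max(0))
# tool-frame dp from start to hover above lifter
a=np.radians(17.46); X=np.array([np.cos(a),np.sin(a)]); Y=np.array([np.sin(a),-np.cos(a)])
d=np.array([.505,-.337])-np.array([.1875,-.5955]); print(d@X*100,d@Y*100)
E
```

```text
[ 0.49088375 -0.60571623  0.05002679] [ 0.75129019 -0.55332347  0.1755768 ]
[ 0.62703549 -0.57188937  0.15003457] [ 0.75056605 -0.5622336   0.1755768 ]
38.043202731851736 -15.132736894006602
```

```bash
python3 -m creep '{"claw":[8.5,8.5,8.5,8.5,8.5,8.5,8.5,8.5,8.5,8.5,8.5,8.5],"dp":[[2,-0.8,0],[6,-2.4,1],[10,-4,2],[14,-5.6,3],[18,-7.2,4],[22,-8.8,5],[26,-10.4,6],[30,-12,7],[34,-13.5,8],[37,-14.7,9],[38,-15.1,9.5],[38,-15.1,9.5]],"roll":[0.02,0.05,0.08,0.12,0.16,0.204,0.204,0.204,0.204,0.204,0.204,0.204]}'
python3 - <<'E'
from h import *
from station import manip
print(manip.sense()); 
t=snap("top","top1"); s=snap("scene","scene1")
crop(t,420,160,580,320,4,"c1"); 
x,y=w2px(s,np.array([.505,-.337,.1])).astype(int); crop(s,x-80,y-80,x+80,y+70,5,"c2")
E
```

```text
t: 1.3
tcp_pos: [0.5051, -0.3365, 0.1541]
tool_rot: [0.999, 0.052, -0.001, -0.001]
force: [-0.4, -0.3, 0.7]
finger_gap: 0.999
{'t': 1.3, 'q': array([-7.71483499e-01,  6.24204218e-01,  1.56278453e+00, -2.29537394e-04,
        9.57049677e-01,  6.95731434e-01]), 'qd': array([-0.0503693 , -0.02169287, -0.00197318, -0.01986073,  0.00502041,
       -0.01194689]), 'tau': array([  1.24335397, -44.53875661, -14.32476819,   0.12557674,
        -0.05076249,   0.07161646]), 'tcp_pos': array([ 0.50511115, -0.33648072,  0.15412951]), 'tool_rot': array([ 9.98654981e-01,  5.18336333e-02, -9.00093704e-04, -8.33105403e-04]), 'force': array([-0.43267373, -0.25555841,  0.6765516 ]), 'ft_torque': array([-0.04073382,  0.04607347,  0.0212434 ]), 'finger_gap': 0.9993789154199466}
```

View pics/c1.png

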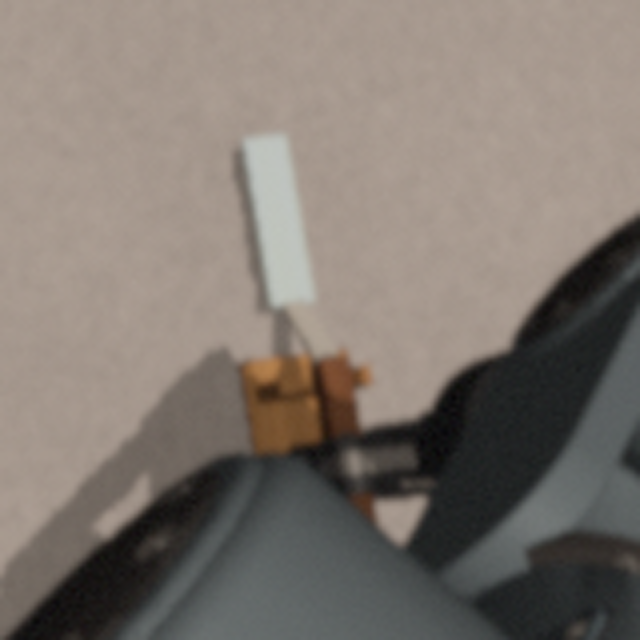

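View pics/c2.png

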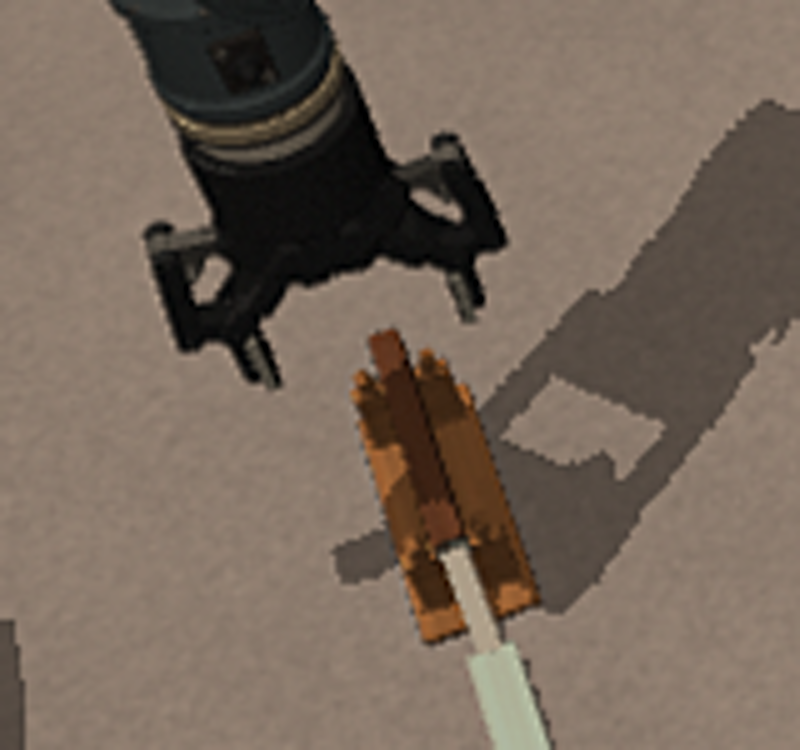

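```bash
python3 -m creep '{"claw":[8.5,8.5,8.5,8.5,8.5,8.5,5,3,2,1,1,1],"dp":[[0,0,2],[0,0,4],[0,0,6],[0,0,8],[0,0,9.2],[0,0,9.2],[0,0,9.2],[0,0,9.2],[0,0,9.2],[0,0,9.2],[0,0,9.2],[0,0,9.2]],"roll":[0,0,0,0,0,0,0,0,0,0,0,0]}' 30
python3 -m creep '{"claw":[1,1,1,1],"dp":[[0,0,0],[0,0,0],[0,0,0],[0,0,0]],"roll":[0,0,0,0]}' 110
python3 - <<'E'
from h import *
from station import manip
print(manip.sense()); 
s=snap("scene","scene2")
x,y=w2px(s,np.array([.505,-.337,.1])).astype(int); crop(s,x-80,y-80,x+80,y+70,5,"c3")
E
```

```text
t: 2.6
tcp_pos: [0.5051, -0.3382, 0.064]
tool_rot: [0.999, 0.051, 0.0, 0.0]
force: [-0.5, 0.9, 3.5]
finger_gap: 0.183
t: 3.0
tcp_pos: [0.5052, -0.3383, 0.0642]
tool_rot: [0.999, 0.051, 0.0, 0.001]
force: [-1.4, 0.0, 4.2]
finger_gap: 0.165
{'t': 3.0, 'q': array([-7.73652910e-01,  7.57929500e-01,  1.60681316e+00,  4.82231607e-05,
        7.75421560e-01,  6.96040366e-01]), 'qd': array([ 4.66558362e-04,  1.19667438e-03, -6.97686480e-05,  1.63962033e-03,
        2.70097067e-04, -9.84707532e-04]), 'tau': array([-2.39344491e-01, -4.38529265e+01, -1.02391854e+01, -2.39999016e-02,
       -2.15625996e-01,  2.35178811e-02]), 'tcp_pos': array([ 0.50523185, -0.33832185,  0.06422221]), 'tool_rot': array([9.98723158e-01, 5.05128001e-02, 4.97452237e-04, 5.12769658e-04]), 'force': array([-1.36030428e+00,  3.58658578e-03,  4.16772733e+00]), 'ft_torque': array([0.07119013, 0.10219256, 0.01089916]), 'finger_gap': 0.16499929228187227}
```

View pics/c3.png

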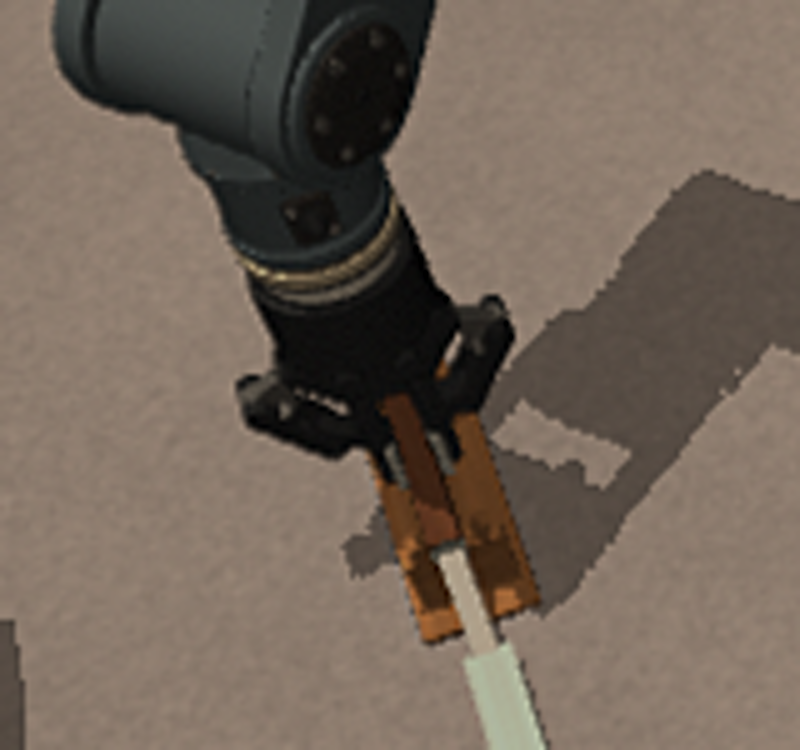

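```bash
python3 -m creep '{"claw":[1,1,1,1,1,1,1,1,1],"dp":[[0,0,-0.5],[0,0,-1.5],[0,0,-3],[0,0,-5],[0,0,-8],[0,0,-11],[0,0,-14],[0,0,-14],[0,0,-14]],"roll":[0,0,0,0,0,0,0,0,0]}' 120
python3 - <<'E'
from h import *
from station import manip
print(manip.sense()["tcp_pos"],manip.sense()["tool_rot"])
for n in ("scene","top"):
    S=snap(n,n+"3"); W=cloud(S); im=cv2.cvtColor(S["image"],cv2.COLOR_RGB2HSV).astype(int)
    m=(W[...,0]>.6)&(W[...,0]<.73)&(W[...,1]<-.26)&(W[...,1]>-.40)&(W[...,2]>.1)&(im[...,2]>100)
    P=W[m]; A=np.c_[P[:,0]-.65,P[:,1]+.32,np.ones(len(P))]; print(len(P),P.min(0),P.max(0),P.mean(0),np.linalg.lstsq(A,P[:,2],rcond=None)[0])
E
```

```text
t: 3.95
tcp_pos: [0.5048, -0.3381, 0.2045]
tool_rot: [0.999, 0.05, 0.001, 0.001]
force: [-0.3, -0.1, -1.5]
finger_gap: 0.159
[ 0.50484336 -0.338131    0.20451827] [9.98728202e-01 5.04078553e-02 6.84740806e-04 7.46833215e-04]
459 [ 0.60011374 -0.3426691   0.15715832] [ 0.69939758 -0.31013771  0.17318812] [ 0.65083102 -0.32627246  0.16173136] [-0.01059154 -0.02531225  0.16158139]
639 [ 0.60040384 -0.33739173  0.15365216] [ 0.69939033 -0.30379435  0.16763745] [ 0.64975455 -0.32066547  0.15947684] [-0.00306688  0.00405804  0.15947879]
```

View pics/scene3.png

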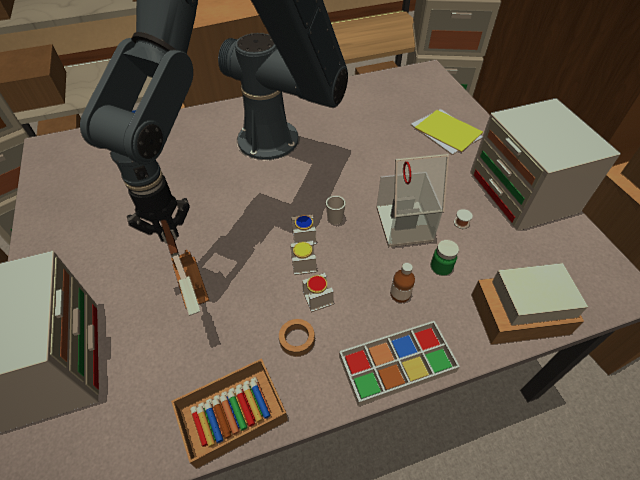

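```bash
python3 -m creep '{"claw":[1,1,1,1,1,1,1,1,1,1,1,1],"dp":[[-0.4,-0.4,0],[-1.2,-1.2,0],[-2,-2.1,0],[-2.8,-3,0],[-3.6,-3.9,0],[-4.4,-4.8,0],[-5.2,-5.7,0],[-6,-6.5,1],[-7,-7.5,2.5],[-8,-8.5,4],[-8.4,-8.9,5],[-8.4,-8.9,5]],"roll":[-0.06,-0.18,-0.32,-0.46,-0.6,-0.74,-0.88,-1.02,-1.16,-1.26,-1.295,-1.295]}' 120
cat > blade.py <<'E'
from h import *
from station import manip
import sys
tag=sys.argv[1]
st=manip.sense(); q=st["tool_rot"]; a=2*np.arctan2(q[1],q[0]); p=st["tcp_pos"]
print("t",st["t"],"tcp",p.round(4),"yaw",np.degrees(a).round(2),"q",st["tool_rot"].round(4),"F",st["force"].round(2),"j",st["q"].round(2))
u=np.array([np.cos(a),np.sin(a)]);v=np.array([-u[1],u[0]])
for n,dy in (("scene",.003),("top",-.003)):
    S=snap(n,n+tag); W=cloud(S); W[...,1]+=dy; im=cv2.cvtColor(S["image"],cv2.COLOR_RGB2HSV).astype(int)
    D=W[...,:2]-p[:2]; L=D@u; C=D@v; h=W[...,2]-(p[2]-.044)
    m=(L>.105)&(L<.215)&(abs(C)<.03)&(abs(h)<.012)&(im[...,1]<70)&(im[...,2]>90)
    if m.sum()<30: print(n,"few",m.sum()); continue
    A=np.c_[L[m]-.15,np.ones(m.sum())]
    print(n,m.sum(),"L",L[m].min().round(4),L[m].max().round(4),"C(L=.15),dC",np.linalg.lstsq(A,C[m],rcond=None)[0][::-1].round(4),"h,slope",np.linalg.lstsq(A,h[m],rcond=None)[0][::-1].round(4))
E
python3 blade.py 4
```

```text
t: 5.25
tcp_pos: [0.41, -0.2558, 0.1509]
tool_rot: [0.766, 0.643, -0.0, -0.004]
force: [1.0, 0.4, -0.7]
finger_gap: 0.16
t 5.25 tcp [ 0.41   -0.2558  0.1509] yaw 79.96 q [ 7.663e-01  6.425e-01 -3.000e-04 -3.900e-03] F [ 1.04  0.44 -0.75] j [-0.79  0.5   1.87 -0.    0.77 -0.61]
scene 247 L 0.1053 0.193 C(L=.15),dC [0.0001 0.0145] h,slope [ 0.0012 -0.0039]
top 549 L 0.1052 0.1922 C(L=.15),dC [-0.0026  0.0005] h,slope [ 0.0019 -0.0038]
```

View pics/top4.png

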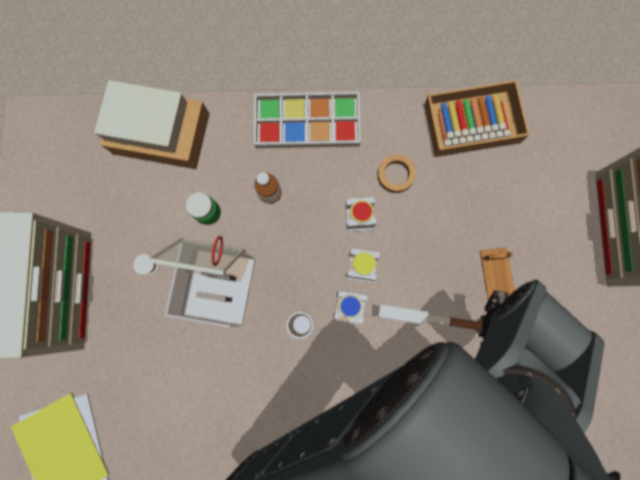

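View pics/scene4.png

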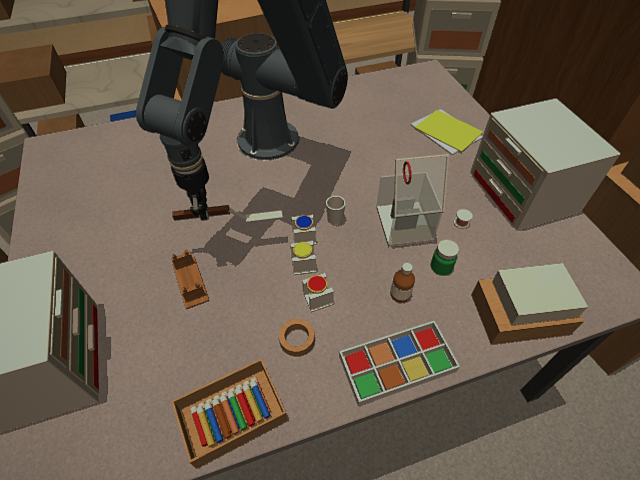

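```bash
python3 -m creep '{"claw":[1,1,1,1,1,1,1],"dp":[[0,0,1],[0,0,2.5],[0,0,4],[0,0,5.4],[0,0,5.7],[0,0,5.7],[0,0,5.7]],"roll":[0,0,0,0,0,0,0]}'
python3 blade.py 5
python3 - <<'E'
from h import *
crop(load("top5"),320,270,480,350,5,"c5")
E
```

```text
t: 6.05
tcp_pos: [0.4127, -0.2584, 0.0967]
tool_rot: [0.766, 0.643, 0.0, 0.001]
force: [-0.8, 0.5, -0.8]
finger_gap: 0.157
t 6.05 tcp [ 0.4127 -0.2584  0.0967] yaw 79.97 q [7.662e-01 6.426e-01 0.000e+00 6.000e-04] F [-0.78  0.49 -0.8 ] j [-0.79  0.61  1.9  -0.    0.63 -0.61]
scene 237 L 0.1051 0.1931 C(L=.15),dC [-0.0004  0.0046] h,slope [0.0004 0.0004]
top 494 L 0.1052 0.1931 C(L=.15),dC [-0.0013  0.0019] h,slope [ 0.0006 -0.006 ]
```

View pics/c5.png

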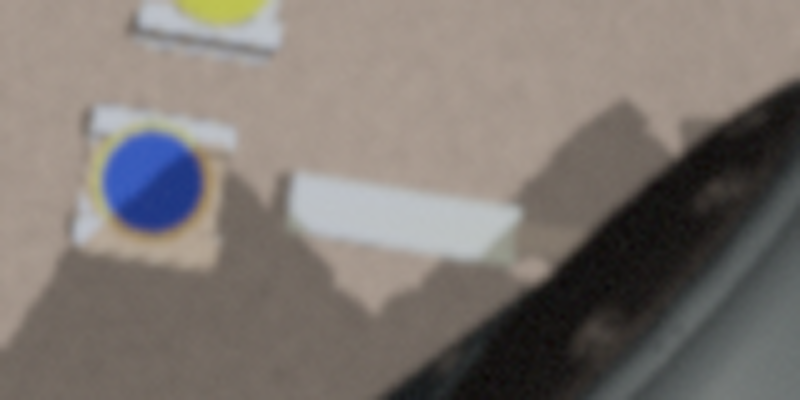

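```bash
python3 -m creep '{"claw":[1,1,1,1,1,1,1],"dp":[[0.2,-0.1,0],[0.8,-0.22,0],[1.8,-0.22,0],[2.8,-0.22,0],[3.6,-0.22,0],[4,-0.22,0],[4,-0.22,0]],"roll":[0,0,0,0,0,0,0]}'
python3 blade.py 6
python3 - <<'E'
from h import *
crop(load("top6"),320,270,480,350,5,"c6")
crop(load("scene6"),240,190,340,260,8,"c6s")
E
```

```text
t: 6.85
tcp_pos: [0.4171, -0.2173, 0.0963]
tool_rot: [0.766, 0.643, -0.0, -0.0]
force: [-0.2, 0.6, -1.4]
finger_gap: 0.161
t 6.85 tcp [ 0.4171 -0.2173  0.0963] yaw 80.05 q [ 7.658e-01  6.431e-01 -0.000e+00 -2.000e-04] F [-0.2   0.6  -1.44] j [-0.72  0.59  1.94 -0.    0.6  -0.54]
scene 306 L 0.1052 0.2144 C(L=.15),dC [-0.0031 -0.2308] h,slope [0.001 0.018]
top 521 L 0.108 0.2142 C(L=.15),dC [-0.0019  0.0752] h,slope [0.0016 0.0856]
```

View pics/c6.png

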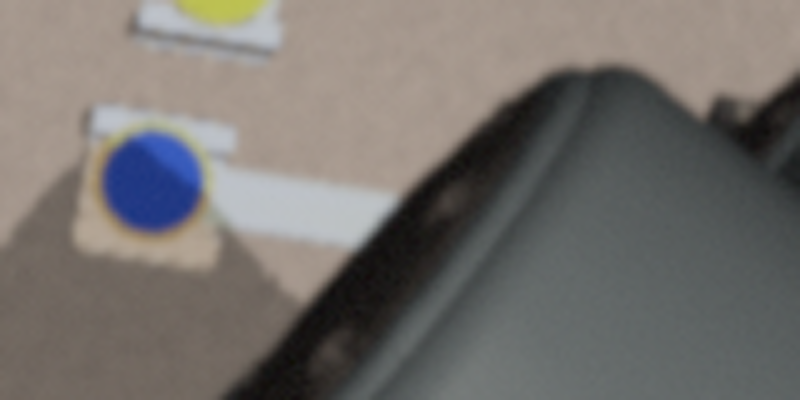

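View pics/c6s.png

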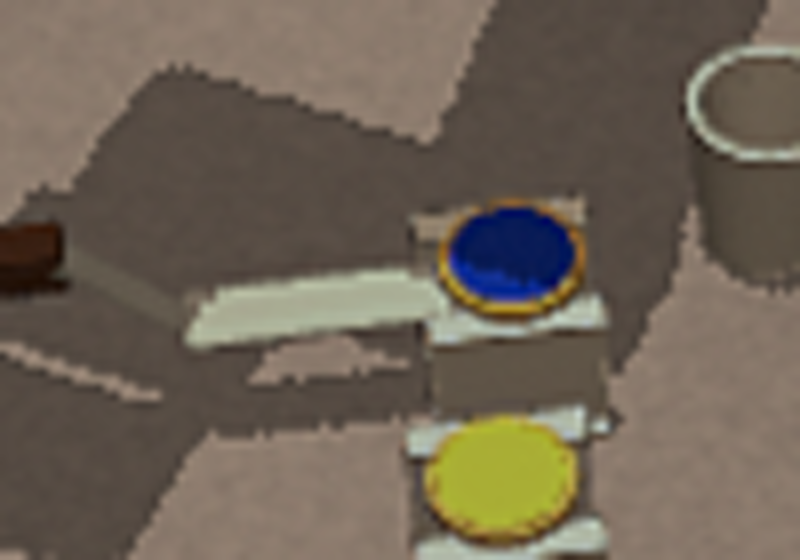

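```bash
python3 -m creep '{"claw":[1,1,1,1,1,1,1,1,1],"dp":[[0.2,-0.04,0],[0.8,-0.08,0],[1.6,-0.08,0],[2.4,-0.08,0],[3.2,-0.08,0],[4,-0.08,0],[4.7,-0.08,0],[5,-0.08,0],[5,-0.08,0]],"roll":[0,0,0,0,0,0,0,0,0]}'
python3 - <<'E'
from h import *
from station import manip
st=manip.sense(); print(st["tcp_pos"],st["force"],st["ft_torque"])
crop(snap("top","top7"),320,270,480,350,5,"c7")
crop(snap("scene","scene7"),240,190,340,260,8,"c7s")
E
```

```text
t: 7.85
tcp_pos: [0.425, -0.1683, 0.0963]
tool_rot: [0.766, 0.643, -0.0, -0.0]
force: [-0.6, -0.3, -1.9]
finger_gap: 0.163
[ 0.4249861  -0.16825718  0.09632256] [-0.62068419 -0.34063187 -1.87875247] [-0.08621624 -0.04401638 -0.02903012]
```

View pics/c7.png

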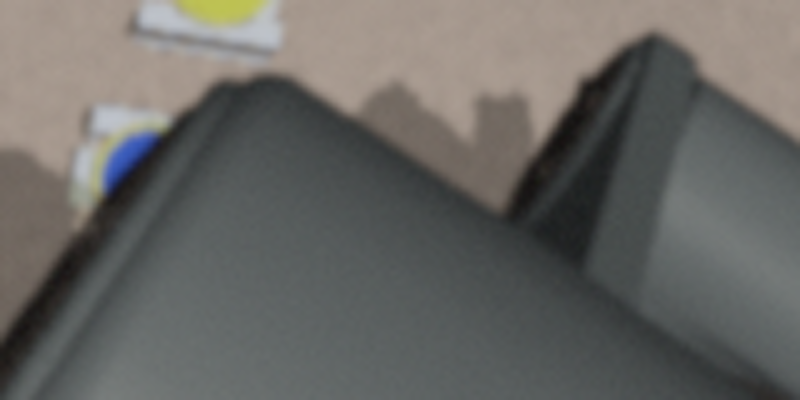

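View pics/c7s.png

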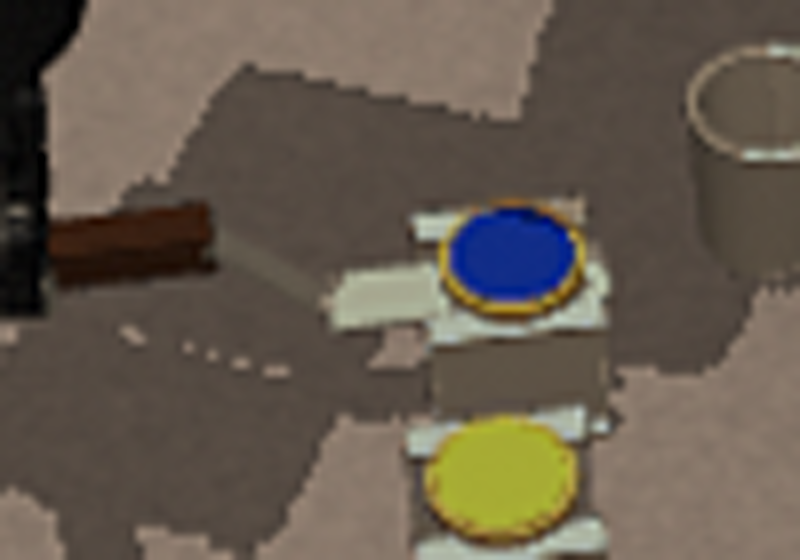

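```bash
python3 -m creep '{"claw":[1,1,1,1,1,1,1,1,1,1,1,1],"dp":[[0,0,-0.2],[0,0,-0.45],[0,0,-0.6],[0,0,-0.75],[0,0,-0.9],[0,0,-1.1],[0,0,-1.4],[0,0,-1.9],[0,0,-2.5],[0,0,-3],[0,0,-3.2],[0,0,-3.2]],"roll":[0,0,0,0,0,0,0,0,0,0,0,0]}'
python3 - <<'E'
from h import *
from station import manip
st=manip.sense(); print(st["tcp_pos"],st["force"],st["ft_torque"])
s=snap("scene","scene8");crop(s,240,180,340,250,8,"c8s")
for n,S,dy in (("s",s,.003),("t",snap("top","top8"),-.003)):
    W=cloud(S); im=cv2.cvtColor(S["image"],cv2.COLOR_RGB2HSV).astype(int)
    m=(W[...,2]>.085)&(W[...,2]<.11)&(im[...,0]>100)&(im[...,0]<130)&(im[...,1]>130)&(W[...,0]<.52)&(abs(W[...,1])<.1)
    P=W[m]; print(n,m.sum(),P.mean(0)+[0,dy,0]); A=np.c_[P[:,:2]-P[:,:2].mean(0),np.ones(len(P))]; print(np.linalg.lstsq(A,P[:,2],rcond=None)[0]) if len(P)>20 else 0
E
```

```text
t: 9.15
tcp_pos: [0.4252, -0.169, 0.1288]
tool_rot: [0.766, 0.643, 0.0, 0.001]
force: [0.0, 0.4, -1.5]
finger_gap: 0.161
[ 0.42516405 -0.16897319  0.12880922] [ 0.0289538  0.4456285 -1.5405951] [-0.02536073  0.02168873  0.06398797]
s 140 [ 0.4541744  -0.00957123  0.0924248 ]
[ 0.02116533 -0.00876101  0.0924248 ]
t 275 [ 0.45487177 -0.01070026  0.09239613]
[-0.0053821  -0.01261254  0.09239613]
```

View pics/c8s.png

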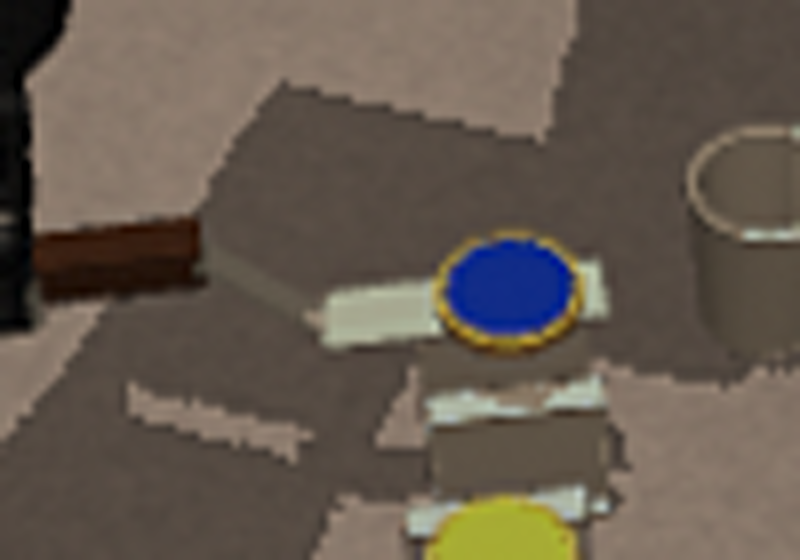

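```bash
python3 - <<'E'
from h import *
S=load("top0"); W=cloud(S); W[...,1]-=.003
import sys
print("z grid cm, rows 265..312 step2, cols 185..255 step3")
for v in range(240,328,3): print(v,' '.join(f"{1000*W[v,u,2]:4.0f}" for u in range(166,258,3)))
E
```

```text
z grid cm, rows 265..312 step2, cols 185..255 step3
240    2   -0    3  162  153  151  144  142  143  135  134    4    0   -0   -1    3    2  280  247   -4   -0   -0    1    3    2   -3    2    1    1    5    3
243    3   -3  180  173  170  165  166  160  157  156  151  147  145  145  139  139  284    2  245    3   -0    1    2    2    6    2    1    2    2    2    2
246  204  197  190  186  188  183  178  177  174  170  169  166  164  158  157  152  286  147  237  142  139  138    4    3    0   -2    0    1    3    2   -4
249  213  209  207  207  203  199  196  196  193  186  183  184  180  178  172  171  284  164  237  161  157  154  150  146  144  150  139    1    0    1    5
252  227  225  222  220  219  214  212  210  207  199  200  199  192  191  189  185  283  181  236  177  174  173  169  166  170  158  130    3    1    1    2
255  241  239  234  237  230  231  224  223  224  221  217  216  212  211  206  282  279  198  237  193  190  189  183  188  180   67   79   90   64    2    5
258  257  255  249  248  245  243  242  238  238  234  233  233  226  224  224  278  276  239 
[... 3021 characters left out ...]
  13   15   14   16   15   10   13   15    4    4   -1   -1    2
318   -1    4    0   -0    2  129  127  129  130  127  107   89   69   50   25   12   15   15   14   16   12   16   15   11   16   12    2    2   -1    2    1
321    1   -1    2   -1    1    3   -0    1    1   -0   -1  125  131  128  127  120   98   82   63   41   17   13   14   13   12   11    1    0   -1    1    4
324    0    2    0    0   -1    3    0    2    1   -1    0   -0    1    1    1    3    3  132  127  133  127  116   90   76   43   15    1    3   -6   -1    4
327    1   -0    0    2   -3    3    4    3    3    1    1   -1   -0   -3    1    0    5    2  nan   -0    5   -2   -1    1   -2   -2   -2    1    3    0   -1
```

```bash
python3 - <<'E'
from h import *
s=load("scene0"); crop(s,360,145,460,255,6,"c_boxs"); 
E
```

```text
(no output)
```

View pics/c_boxs.png

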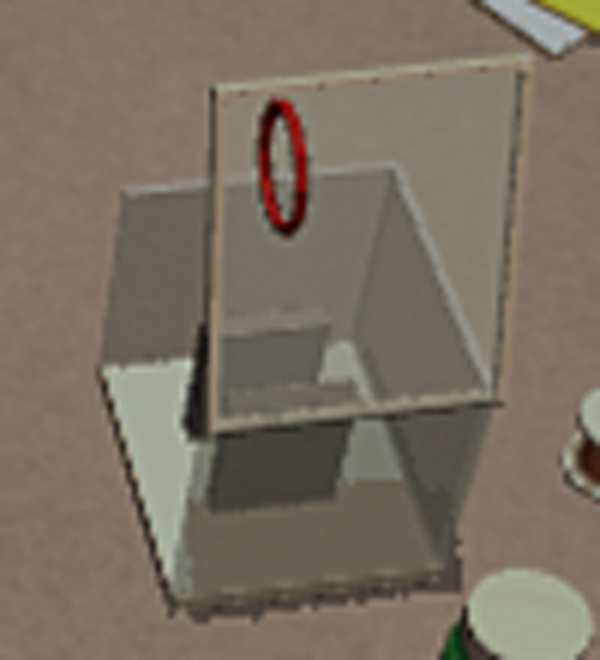

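```bash
python3 - <<'E'
from h import *
S=load("top0"); W=cloud(S); W[...,1]-=.003
v,u=np.mgrid[0:480,0:640]; z=W[...,2]
def go(m,n):
    P=W[m]; r=cv2.minAreaRect((P[:,:2]*1000).astype(np.float32)); e,V=np.linalg.eigh(np.cov(P[:,:2].T)); d=V[:,1]
    print(n,len(P),np.round(r[0],1),np.round(r[1],1),round(r[2],1),"mean",(P.mean(0)*1000).round(1),"pca",np.degrees(np.arctan2(d[1],d[0])).round(1) % 180); return P
lo=go((z>.079)&(z<.094)&(v>286)&(v<303)&(u>190)&(u<232),"lower rail")
up=go((z>.079)&(z<.094)&(v>270)&(v<282)&(u>198)&(u<236),"upper rail")
wx=go((z>.122)&(z<.136)&(v>310)&(v<327)&(u>160)&(u<240),"-x wall top")
wy=go((z>.122)&(z<.136)&(v>266)&(v<314)&(u>160)&(u<182),"+y wall top")
b=go((z>.006)&(z<.02)&(v>255)&(v<327)&(u>185)&(u<256),"base")
h=cv2.convexHull((b[:,:2]*1000).astype(np.float32)); print(h[:,0].round(0).tolist())
S=load("scene0"); W=cloud(S); W[...,1]+=.003; z=W[...,2]
P=go((z>.122)&(z<.136)&(v>168)&(v<185)&(u>378)&(u<430),"scene -x wall top")
P=go((z>.07)&(z<.092)&(v>192)&(v<203)&(u>395)&(u<418),"scene rail")
b=go((z>.006)&(z<.02)&(v>200)&(v<250)&(u>374)&(u<440),"scbase")
h=cv2.convexHull((b[:,:2]*1000).astype(np.float32)); print(h[:,0].round(0).tolist())
E
```

```text
lower rail 177 [479.7 274.1] [59.7 11.9] 79.3 mean [479.6 273.4  86.2] pca 79.5
upper rail 127 [522.7 265.9] [60.2 10.9] 84.2 mean [522.8 262.6  86. ] pca 82.0
-x wall top 163 [433.2 288.6] [130.9   8.2] 78.6 mean [432.3 290.2 128.6] pca 78.8
+y wall top 153 [490.3 341.3] [ 6.5 92. ] 79.6 mean [490.  340.7 128.1] pca 169.3
base 2726 [492.3 271.5] [148.1 151.3] 0.4 mean [488.1 268.   13.3] pca 120.5
[[567.0, 228.0], [567.0, 230.0], [542.0, 331.0], [459.0, 347.0], [448.0, 346.0], [420.0, 328.0], [420.0, 320.0], [419.0, 226.0], [429.0, 208.0], [455.0, 196.0], [563.0, 196.0], [564.0, 198.0]]
scene -x wall top 42 [422.2 243.4] [39.2  9.7] 77.8 mean [422.2 244.2 126.7] pca 78.3
scene rail 0 [0. 0.] [0. 0.] 0.0 mean [nan nan nan] pca nan
scbase 512 [514.3 241. ] [190.1 114.3] 18.7 mean [498.7 238.3  12.7] pca 8.699999999999989
[[587.0, 323.0], [586.0, 325.0], [425.0, 271.0], [422.0, 267.0], [416.0, 237.0], [419.0, 227.0], [420.0, 226.0], [429.0, 222.0], [525.0, 197.0], [564.0, 198.0], [587.0, 245.0]]
  avg = a.mean(axis, **keepdims_kw)
  ret = um.true_divide(
<stdin>:5: RuntimeWarning: Degrees of freedom <= 0 for slice
  c *= np.true_divide(1, fact)
  c *= np.true_divide(1, fact)
<stdin>:6: RuntimeWarning: Mean of empty slice.
```

```bash
python3 -m creep '{"claw":[1,1,1,1,1,1,1,1,1,1,1,1],"dp":[[0.2,0,-0.2],[0.8,0,-0.6],[1.7,0,-1.0],[2.9,-0.03,-1.4],[4.3,-0.05,-1.8],[5.8,-0.07,-2.1],[7.3,-0.09,-2.3],[8.8,-0.11,-2.4],[10.1,-0.13,-2.5],[11.2,-0.14,-2.5],[11.8,-0.15,-2.5],[12,-0.15,-2.5]],"roll":[0,0,0,0.001,0.002,0.003,0.004,0.005,0.005,0.005,0.005,0.005]}'
cat > med.py <<'E'
from h import *
from station import manip
import sys
tag=sys.argv[1]
st=manip.sense(); q=st["tool_rot"]; a=2*np.arctan2(q[1],q[0]); p=st["tcp_pos"]
print("t",st["t"],"tcp",p.round(4),"yaw",np.degrees(a).round(2),"F",st["force"].round(2),"gap",round(st["finger_gap"],3))
u=np.array([np.cos(a),np.sin(a)]);v=np.array([-u[1],u[0]])
ex=np.array([.9825,-.186]);ey=np.array([.186,.9825]);rc=np.array([.5025,.2698])
for n,dy in (("scene",.003),("top",-.003)):
    S=snap(n,n+tag); W=cloud(S); W[...,1]+=dy; im=cv2.cvtColor(S["image"],cv2.COLOR_RGB2HSV).astype(int)
    m=(W[...,2]>.06)&(W[...,2]<.14)&(im[...,0]>100)&(im[...,0]<130)&(im[...,1]>110)&(W[...,0]<.6)&(W[...,0]>.38)&(W[...,1]>-.1)&(W[...,1]<.33)
    P=W[m]
    if len(P)<20: print(n,len(P)); continue
    c=P.mean(0); A=np.c_[P[:,:2]-c[:2],np.ones(len(P))]; D=c[:2]-p[:2]; E=c[:2]-rc
    print(n,len(P),c.round(4),"along",(D@u).round(4),"across",(D@v).round(4),"rails xy",(E@ex).round(4),(E@ey).round(4),"tilt",np.linalg.lstsq(A,P[:,2],rcond=None)[0][:2].round(3))
E
python3 med.py 9
```

```text
t: 10.45
tcp_pos: [0.4443, -0.0496, 0.1533]
tool_rot: [0.767, 0.641, -0.0, -0.0]
force: [-0.1, -0.4, -1.7]
finger_gap: 0.165
t 10.45 tcp [ 0.4443 -0.0496  0.1533] yaw 79.75 F [-0.12 -0.41 -1.74] gap 0.165
scene 136 [0.4742 0.1095 0.1169] along 0.1619 across -0.0011 rails xy 0.002 -0.1627 tilt [0.011 0.001]
top 304 [0.4751 0.1079 0.1174] along 0.1605 across -0.0023 rails xy 0.0032 -0.1641 tilt [-0.019  0.006]
```

View pics/scene9.png

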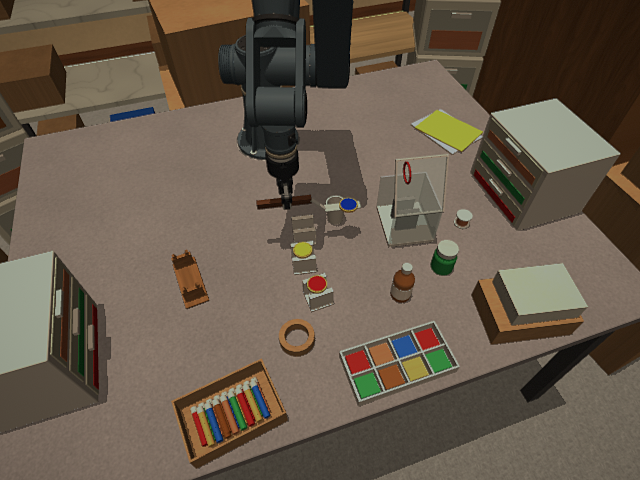

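```bash
python3 -m creep '{"claw":[1,1,1,1,1,1,1,1,1,1,1,1],"dp":[[0.2,0,0],[0.8,-0.02,0],[1.7,-0.04,0],[2.9,-0.06,0],[4.2,-0.08,0],[5.6,-0.1,0],[7,-0.12,0],[8.3,-0.15,0],[9.4,-0.18,0],[10.2,-0.2,0],[10.8,-0.22,0],[11,-0.22,0]],"roll":[0,0.001,0.002,0.003,0.004,0.005,0.006,0.007,0.008,0.008,0.008,0.008]}'
python3 med.py 10
python3 - <<'E'
from h import *
crop(load("top10"),130,220,290,340,5,"c10")
crop(load("scene10"),340,145,460,255,6,"c10s")
E
```

```text
t: 11.75
tcp_pos: [0.4619, 0.0588, 0.1533]
tool_rot: [0.77, 0.638, -0.0, -0.0]
force: [-0.8, 0.1, -1.6]
finger_gap: 0.16
t 11.75 tcp [0.4619 0.0588 0.1533] yaw 79.28 F [-0.8   0.14 -1.62] gap 0.16
scene 118 [0.4919 0.2159 0.117 ] along 0.16 across -0.0003 rails xy -0.0004 -0.0549 tilt [ 0.027 -0.021]
top 305 [0.4945 0.2161 0.1176] along 0.1606 across -0.0028 rails xy 0.0021 -0.0542 tilt [-0.003 -0.021]
```

View pics/c10.png

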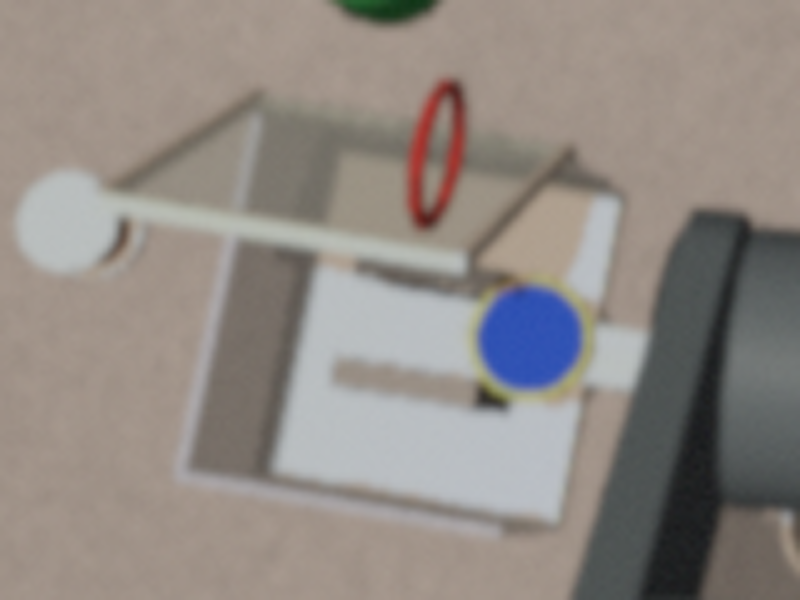

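View pics/c10s.png

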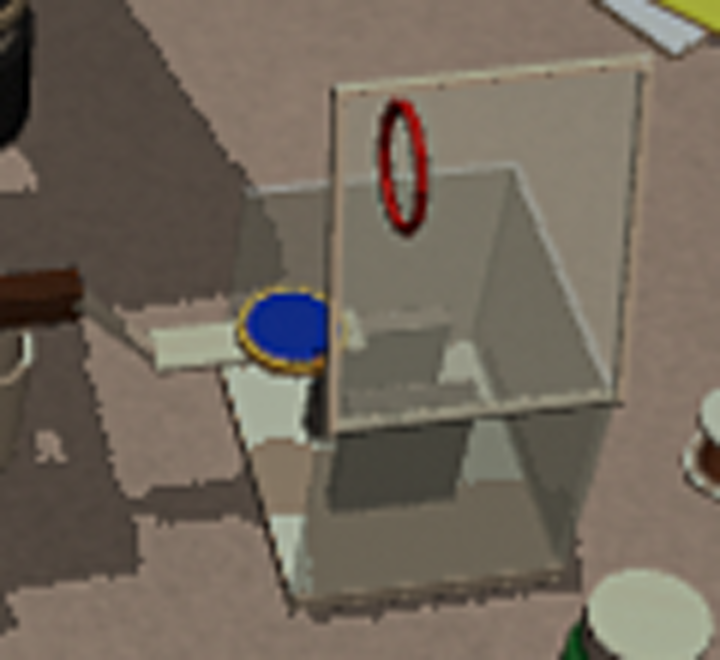

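```bash
python3 -m creep '{"claw":[1,1,1,1,1,1,1,1,1],"dp":[[0.2,0,0],[0.8,-0.04,0],[1.7,-0.08,0],[2.8,-0.12,0],[3.8,-0.12,0],[4.6,-0.12,0],[5.2,-0.12,0],[5.45,-0.12,0],[5.45,-0.12,0]],"roll":[0,0,0,0,0,0,0,0,0]}'
python3 med.py 11
python3 - <<'E'
from h import *
crop(load("top11"),130,220,290,340,5,"c11")
E
```

```text
t: 12.75
tcp_pos: [0.4709, 0.1124, 0.1533]
tool_rot: [0.77, 0.638, -0.0, 0.0]
force: [0.3, -0.7, -1.1]
finger_gap: 0.162
t 12.75 tcp [0.4709 0.1124 0.1533] yaw 79.28 F [ 0.25 -0.66 -1.14] gap 0.162
scene 0
top 279 [0.5033 0.2707 0.1176] along 0.1616 across -0.0023 rails xy 0.0006 0.0011 tilt [ 0.003 -0.014]
```

View pics/c11.png

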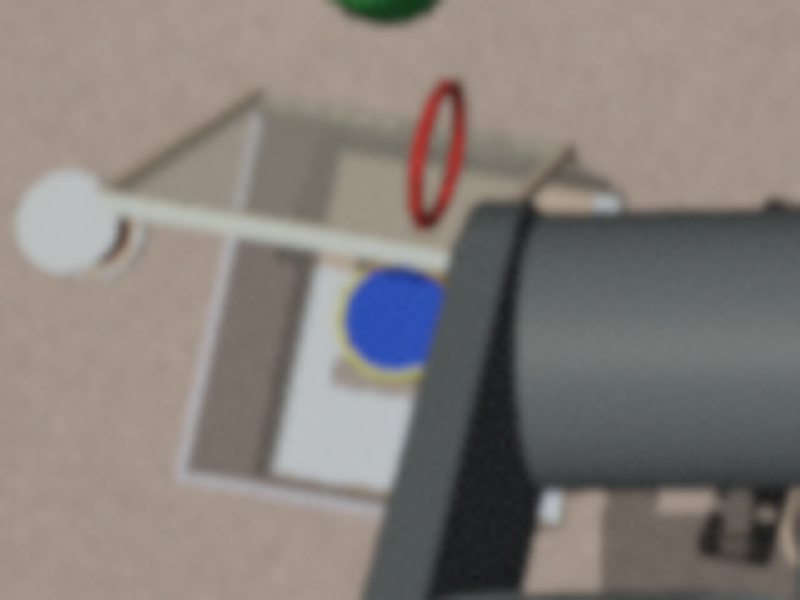

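```bash
python3 - <<'E'
from h import *
S=load("top11"); W=cloud(S); W[...,1]-=.003
for v in range(255,330,8): print(v,[tuple((1000*W[v,u]).round(0).astype(int)) for u in range(212,246,6)])
E
```

```text
255 [(np.int64(538), np.int64(223), np.int64(283)), (np.int64(544), np.int64(224), np.int64(236)), (np.int64(549), np.int64(223), np.int64(193)), (np.int64(550), np.int64(213), np.int64(188)), (np.int64(550), np.int64(202), np.int64(187)), (np.int64(564), np.int64(213), np.int64(70))]
263 [(np.int64(526), np.int64(225), np.int64(271)), (np.int64(530), np.int64(223), np.int64(239)), (np.int64(505), np.int64(163), np.int64(456)), (np.int64(505), np.int64(155), np.int64(457)), (np.int64(507), np.int64(151), np.int64(437)), (np.int64(506), np.int64(141), np.int64(448))]
271 [(np.int64(513), np.int64(225), np.int64(272)), (np.int64(513), np.int64(215), np.int64(269)), (np.int64(494), np.int64(160), np.int64(468)), (np.int64(494), np.int64(152), np.int64(467)), (np.int64(494), np.int64(145), np.int64(464)), (np.int64(494), np.int64(138), np.int64(462))]
279 [(np.int64(511), np.int64(263), np.int64(118)), (np.int64(483), np.int64(165), np.int64(478)), (np.int64(483), np.int64(157), np.int64(480)), (np.int64(483), np.int64(150), np.int64(475)), (np.int64(483), np.int64(145), np.int64(467)), 
[... 1063 characters left out ...]
443), np.int64(151), np.int64(470)), (np.int64(443), np.int64(146), np.int64(456)), (np.int64(443), np.int64(139), np.int64(454))]
319 [(np.int64(433), np.int64(159), np.int64(526)), (np.int64(433), np.int64(152), np.int64(528)), (np.int64(433), np.int64(151), np.int64(503)), (np.int64(433), np.int64(151), np.int64(471)), (np.int64(433), np.int64(150), np.int64(434)), (np.int64(431), np.int64(223), np.int64(9))]
327 [(np.int64(424), np.int64(157), np.int64(536)), (np.int64(424), np.int64(151), np.int64(532)), (np.int64(424), np.int64(151), np.int64(503)), (np.int64(423), np.int64(151), np.int64(469)), (np.int64(422), np.int64(151), np.int64(431)), (np.int64(414), np.int64(224), np.int64(2))]
```

```bash
python3 -m creep '{"claw":[1,1,1,1,1,1,1,1,1,1,1,1],"dp":[[0,0,0.2],[0,0,0.6],[0,0,1.1],[0,0,1.5],[0,0,1.8],[0,0,2.05],[0,0,2.25],[0,0,2.45],[0,0,2.65],[0,0,3.0],[0,0,3.4],[0,0,3.4]],"roll":[0,0,0,0,0,0,0,0,0,0,0,0]}'
python3 med.py 12
python3 - <<'E'
from h import *
crop(load("scene12"),340,145,460,255,6,"c12s")
E
```

```text
t: 14.05
tcp_pos: [0.4706, 0.112, 0.1188]
tool_rot: [0.77, 0.638, -0.0, -0.0]
force: [-0.2, -0.3, -2.1]
finger_gap: 0.161
t 14.05 tcp [0.4706 0.112  0.1188] yaw 79.23 F [-0.23 -0.3  -2.12] gap 0.161
scene 0
top 291 [0.5032 0.269  0.0939] along 0.1604 across -0.0027 rails xy 0.0008 -0.0006 tilt [-0.003 -0.008]
```

View pics/c12s.png

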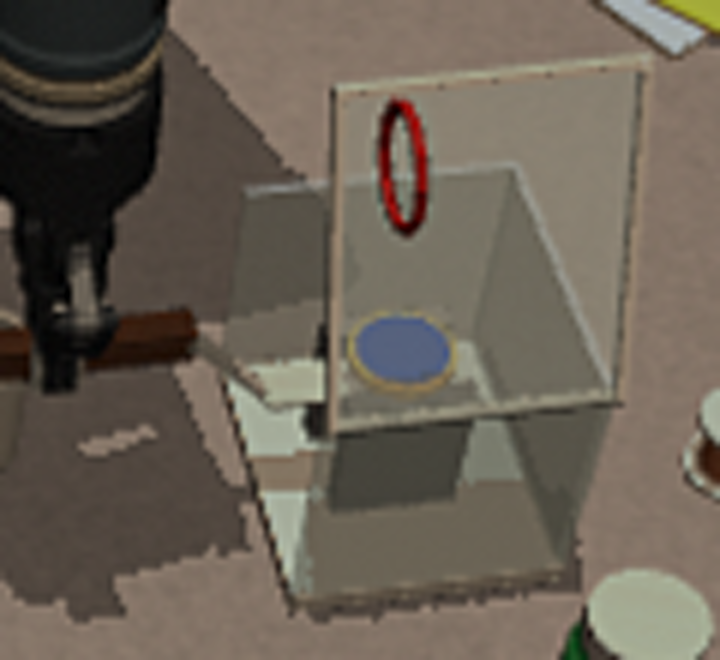

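```bash
python3 -m creep '{"claw":[1,1,1,1,1,1,1,1,1,1,1,1],"dp":[[-0.2,0,0],[-0.7,0,0],[-1.5,0,0],[-2.5,0,0],[-3.7,0,0],[-5,0,0],[-6.5,0,0],[-8,0,0],[-9.5,0,0],[-11,0,0],[-12.5,0,0],[-13,0,0]],"roll":[0,0,0,0,0,0,0,0,0,0,0,0]}'
python3 med.py 13
python3 blade.py 13b
python3 - <<'E'
from h import *
S=load("top13"); crop(S,130,220,290,340,5,"c13")
# ring
for n,dy in (("top13",-.003),("scene13",.003)):
    S=load(n); W=cloud(S); W[...,1]+=dy; im=cv2.cvtColor(S["image"],cv2.COLOR_RGB2HSV).astype(int)
    red=((im[...,0]<8)|(im[...,0]>172))&(im[...,1]>120)&(W[...,2]>.18)&(W[...,2]<.33)&(W[...,0]>.45)&(W[...,0]<.65)&(W[...,1]>.12)
    P=W[red]; print(n,len(P),P.min(0),P.max(0),P.mean(0),(P.min(0)+P.max(0))/2)
    c=(W[...,2]>.2)&(W[...,2]<.35)&(W[...,0]>.45)&(W[...,0]<.65)&(W[...,1]>.18)&(W[...,1]<.38)&~red
    Q=W[c]; ex=np.array([.9825,-.186]);ey=np.array([.186,.9825]);o=np.array([.5025,.2698])+.005*ey
    bx=(Q[:,:2]-o)@ex; by=(Q[:,:2]-o)@ey; print("cover bx-z fit",np.polyfit(Q[:,2]-.13,bx,1),"max z",np.percentile(Q[:,2],99),by.min(),by.max())
    bx=(P[:,:2]-o)@ex; by=(P[:,:2]-o)@ey; print("ring box",bx.min(),bx.max(),by.min(),by.max(),by.mean())
E
```

```text
t: 15.35
tcp_pos: [0.4463, -0.0176, 0.1194]
tool_rot: [0.771, 0.637, -0.0, 0.0]
force: [0.3, 0.6, -1.7]
finger_gap: 0.162
t 15.35 tcp [ 0.4463 -0.0176  0.1194] yaw 79.09 F [ 0.29  0.56 -1.67] gap 0.162
scene 0
top 288 [0.5032 0.2693 0.094 ] along 0.2924 across -0.0016 rails xy 0.0008 -0.0004 tilt [-0.014 -0.009]
t 15.45 tcp [ 0.4465 -0.0168  0.1193] yaw 79.1 q [0.7711 0.6367 0.     0.    ] F [-0.75  0.14 -1.47] j [-0.29  0.53  1.99  0.    0.62 -0.1 ]
scene 236 L 0.105 0.193 C(L=.15),dC [ 0.0007 -0.0392] h,slope [0.0001 0.0097]
top 520 L 0.105 0.1936 C(L=.15),dC [-0.0003 -0.0491] h,slope [0.0007 0.0042]
top13 124 [0.52469041 0.21341182 0.23479273] [0.57122098 0.22535198 0.28859533] [0.54827785 0.21968204 0.26361014] [0.54795569 0.2193819  0.26169403]
cover bx-z fit [-0.3681249   0.07605709] max z 0.2799634685191096 -0.0655628977844555 0.06530904965217273
ring box 0.03025934812507631 0.07773944255634409 -0.047826328993253016 -0.04243915941590792 -0.04572572861211456
scene13 88 [0.51925888 0.21348595 0.22196577] [0.57561891 0.24337214 0.28688944] [0.54909811 0.22134125 0.26050247] [0.5474389  0.22842904 0.25442761]
cover bx-z fit [-0.4023561   0.07633196] max z 0.27227483215867704 -0.06475413183564091 0.066535937785346
ring box 0.022287544731647436 0.08161120884467425 -0.04701382570621913 -0.026875256389904005 -0.04394298414603645
```

View pics/c13.png

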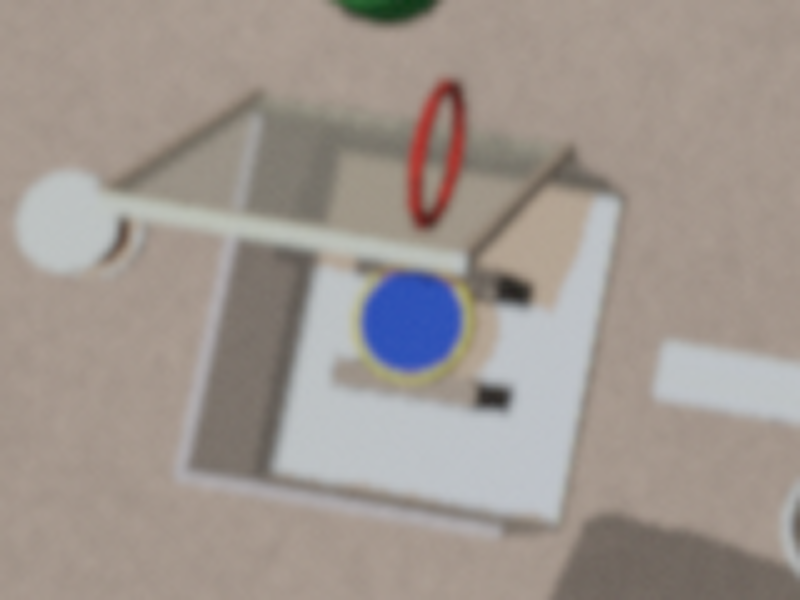

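```bash
python3 -m creep '{"claw":[1,1,1,1,1,1,1,1,1,1,1,1],"dp":[[0,0,-0.5],[0,0,-2],[0,0,-4.5],[0,0,-7.5],[0.2,1,-10.5],[0.4,2,-13.5],[0.5,3,-16],[0.7,4,-17.5],[0.9,5,-18.2],[0.93,5.6,-18.5],[0.93,5.76,-18.5],[0.93,5.76,-18.5]],"roll":[0,0,0,0,0,0,0,0,-0.003,-0.003,-0.003,-0.003]}'
python3 blade.py 14
python3 - <<'E'
from h import *
crop(load("top14"),130,200,290,320,5,"c14")
crop(load("scene14"),310,120,470,240,5,"c14s")
E
```

```text
t: 16.75
tcp_pos: [0.5042, -0.017, 0.3036]
tool_rot: [0.769, 0.639, -0.001, -0.001]
force: [-0.6, 0.6, -0.9]
finger_gap: 0.159
t 16.75 tcp [ 0.5042 -0.017   0.3036] yaw 79.43 q [ 7.692e-01  6.390e-01 -6.000e-04 -8.000e-04] F [-0.58  0.63 -0.94] j [-0.26  0.3   1.66 -0.    1.18 -0.07]
scene 292 L 0.1051 0.1934 C(L=.15),dC [0.0001 0.0105] h,slope [ 0.0003 -0.0058]
top 722 L 0.1052 0.1928 C(L=.15),dC [-0.0009  0.0008] h,slope [ 0.0007 -0.0004]
```

View pics/c14.png

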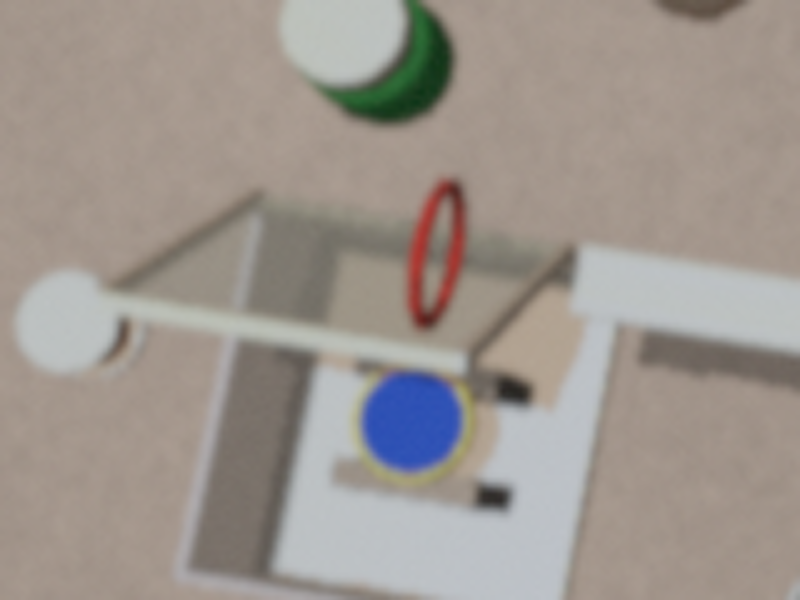

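View pics/c14s.png

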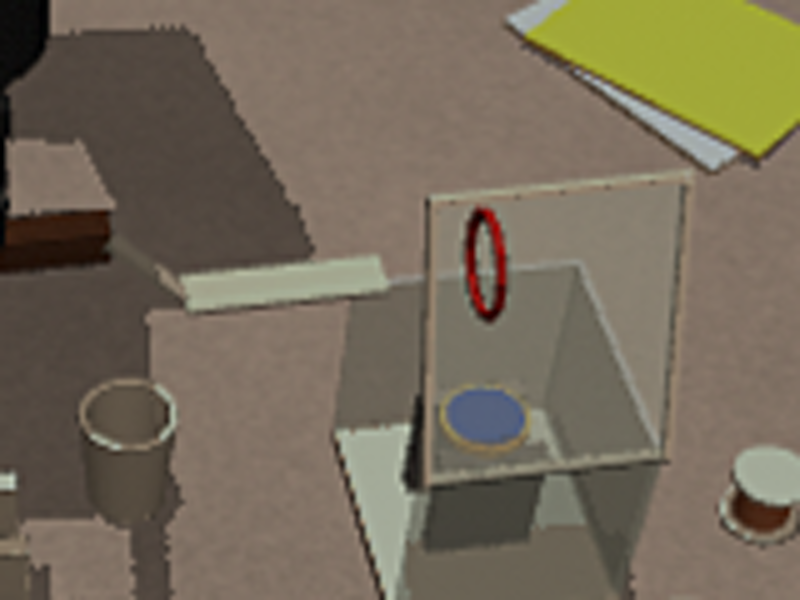

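```bash
python3 -m creep '{"claw":[1,1,1,1,1,1,1,1],"dp":[[0.3,0.1,0],[1.3,0.2,0],[2.6,0.2,0],[4,0.2,0],[5.4,0.2,0],[6.6,0.2,0],[7.3,0.2,0],[7.3,0.2,0]],"roll":[0,0,0,0,0,0,0,0]}'
python3 blade.py 15
python3 - <<'E'
from h import *
crop(load("top15"),130,200,290,320,5,"c15")
crop(load("scene15"),310,120,470,240,5,"c15s")
E
```

```text
t: 17.65
tcp_pos: [0.5204, 0.0552, 0.3043]
tool_rot: [0.769, 0.639, 0.0, 0.0]
force: [0.5, -0.2, -0.7]
finger_gap: 0.161
t 17.65 tcp [0.5204 0.0552 0.3043] yaw 79.51 q [0.7688 0.6395 0.     0.    ] F [ 0.49 -0.19 -0.7 ] j [-0.11  0.33  1.62  0.    1.2   0.08]
scene 297 L 0.1053 0.2148 C(L=.15),dC [0.0034 0.1259] h,slope [-0.0007 -0.0413]
top 492 L 0.1358 0.2149 C(L=.15),dC [-1.000e-04  1.991e-01] h,slope [ 0.0004 -0.0574]
```

View pics/c15.png

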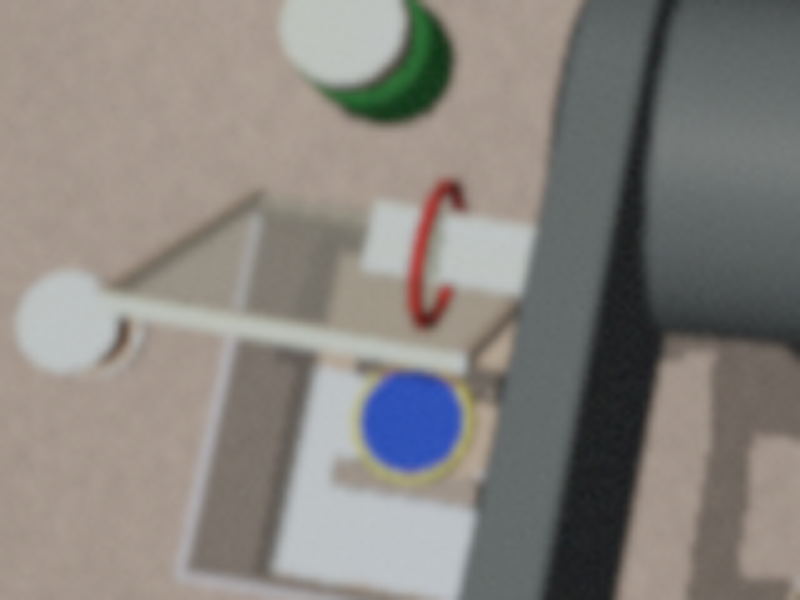

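View pics/c15s.png

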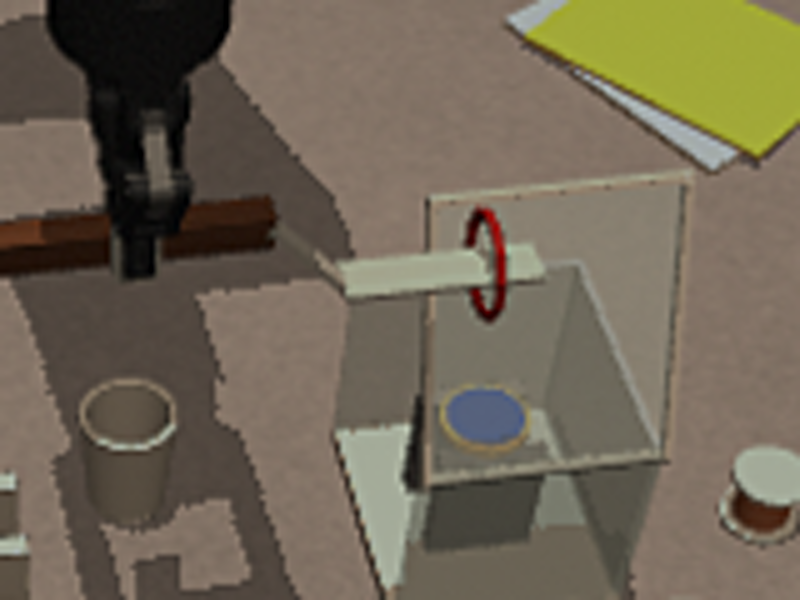

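```bash
python3 -m creep '{"claw":[1,1,1,1,1,1,1,1,1,1,1,1],"dp":[[0,-0.4,0],[0,-1.2,0.1],[0,-2,0.25],[0,-2.7,0.4],[0,-3.3,0.55],[0,-3.9,0.8],[0,-4.5,1.05],[0,-5.1,1.3],[0,-5.6,1.6],[0,-6.1,1.95],[0,-6.5,2.3],[0,-6.5,2.3]],"roll":[0,0,0,0,0,0,0,0,0,0,0,0]}'
python3 - <<'E'
from h import *
from station import manip
st=manip.sense(); print(st["tcp_pos"],st["force"],st["ft_torque"])
crop(snap("scene","scene16"),310,120,470,240,5,"c16s")
E
```

```text
t: 18.95
tcp_pos: [0.4554, 0.0661, 0.2807]
tool_rot: [0.769, 0.639, -0.001, -0.001]
force: [0.2, -0.4, -1.8]
finger_gap: 0.157
[0.45535791 0.06614707 0.28069362] [ 0.15654995 -0.40920868 -1.80950114] [-0.0168949  -0.02874401 -0.03934861]
```

View pics/c16s.png

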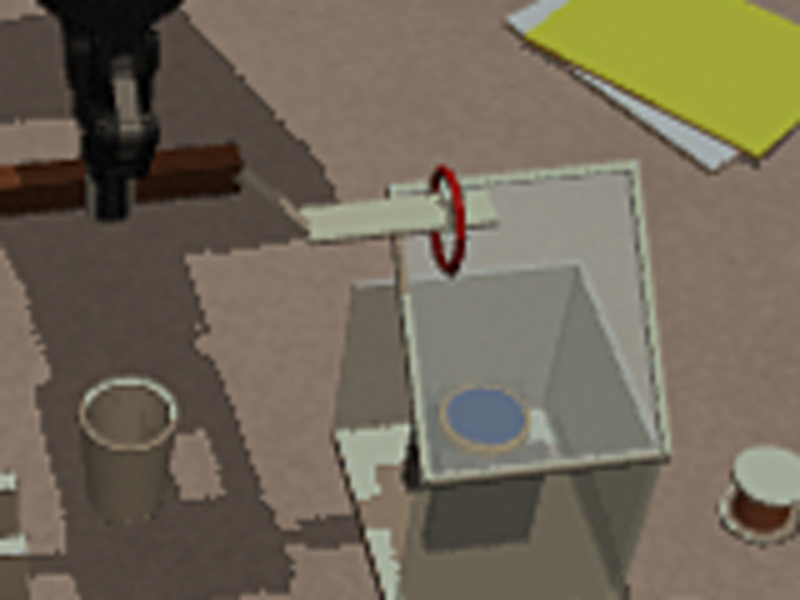

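```bash
python3 -m creep '{"claw":[1,1,1,1,1,1,1,1,1,1,1,1],"dp":[[0,-0.3,0.2],[0,-0.8,0.7],[0,-1.3,1.2],[0,-1.8,1.8],[0,-2.3,2.4],[0,-2.7,3.0],[0,-3.1,3.7],[0,-3.4,4.4],[0,-3.8,5.2],[0,-4.1,5.9],[0,-4.3,6.6],[0,-4.3,6.8]],"roll":[0,0,0,0,0,0,0,0,0,0,0,0]}'
cat > v.py <<'E'
from h import *
from station import manip
import sys
t=sys.argv[1]
st=manip.sense(); q=st["tool_rot"];print(st["t"],st["tcp_pos"].round(4),st["force"].round(2),"yaw",np.degrees(2*np.arctan2(q[1],q[0])).round(2),st["finger_gap"])
crop(snap("scene","scene"+t),310,120,470,240,5,"c"+t+"s")
crop(snap("top","top"+t),130,200,290,320,5,"c"+t)
E
python3 v.py 17
```

```text
t: 20.2
tcp_pos: [0.4135, 0.074, 0.2125]
tool_rot: [0.769, 0.639, -0.001, -0.001]
force: [-0.5, -0.2, -1.3]
finger_gap: 0.165
20.2 [0.4135 0.074  0.2125] [-0.46 -0.16 -1.27] yaw 79.39 0.16483081199814006
```

View pics/c17s.png

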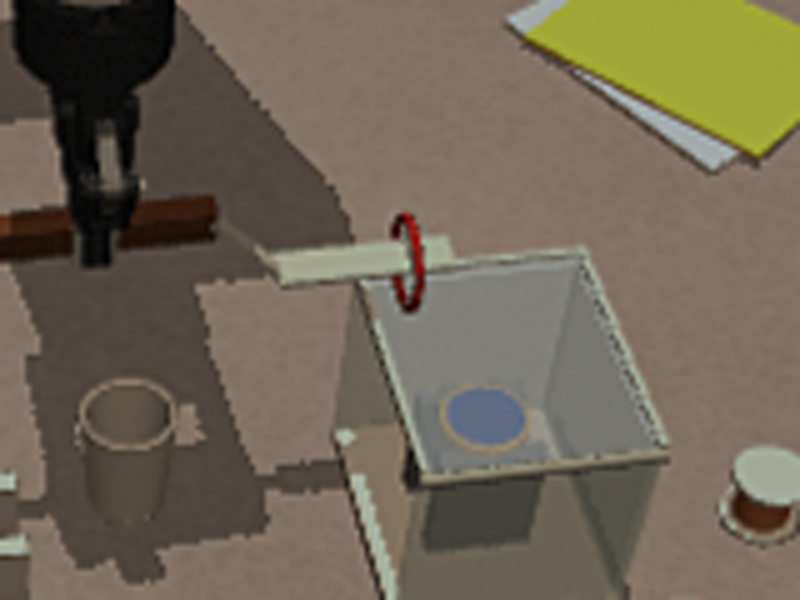

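View pics/c17.png

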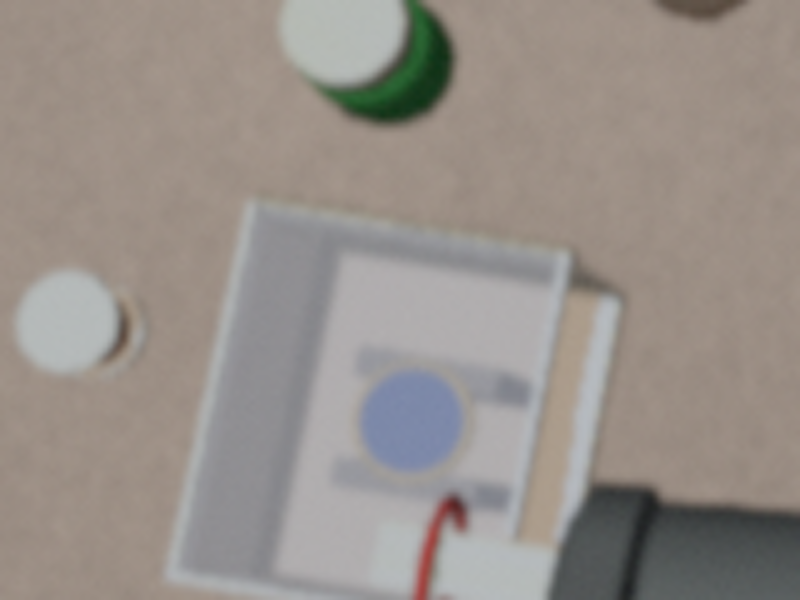

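```bash
cat > cov.py <<'E'
from h import *
import sys
t=sys.argv[1]
ex=np.array([.9825,-.186]);ey=np.array([.186,.9825]);o=np.array([.5034,.2747])
for n,dy in (("top",-.003),("scene",.003)):
    S=load(n+t); W=cloud(S); W[...,1]+=dy; im=cv2.cvtColor(S["image"],cv2.COLOR_RGB2HSV).astype(int)
    bx=(W[...,:2]-o)@ex; by=(W[...,:2]-o)@ey; z=W[...,2]
    red=((im[...,0]<8)|(im[...,0]>172))&(im[...,1]>120)&(z>.13)&(z<.3)&(abs(bx)<.1)&(abs(by)<.08)
    P=W[red]
    if len(P): print(n,"ring",len(P),"bx",bx[red].min().round(4),bx[red].max().round(4),"by",by[red].mean().round(4),"z",P[:,2].min().round(4),P[:,2].max().round(4))
    m=(abs(bx)<.08)&(by>-.01)&(by<.066)&(z>.11)&(z<.25)
    print(n,"cover",m.sum(),"z-bx slope",np.polyfit(bx[m],z[m],1).round(4) if m.sum()>30 else "")
    m&=abs(bx)<.05; print("interior pts",m.sum(),np.nanmedian(z[m]) if m.sum() else "")
E
python3 cov.py 17
```

```text
top ring 37 bx -0.0746 -0.0277 by -0.0461 z 0.1551 0.1917
top cover 3029 z-bx slope [-0.0043  0.1364]
interior pts 1976 0.13643293622610275
scene ring 50 bx -0.0758 -0.026 by -0.0448 z 0.1402 0.1913
scene cover 1344 z-bx slope [-0.0424  0.1346]
interior pts 768 0.13563724735187893
```

```bash
python3 -m creep '{"claw":[1,1,1,1,1,1,1,1,1,1],"dp":[[-0.3,0,0],[-1,0,0],[-2,0,0],[-3.2,0,0],[-4.6,0,0],[-6,0,0],[-7.5,0,0],[-9,0,0],[-10,0,0],[-10,0,0]],"roll":[0,0,0,0,0,0,0,0,0,0]}'
python3 v.py 18; python3 cov.py 18; python3 blade.py 18b
```

```text
t: 21.3
tcp_pos: [0.3958, -0.0258, 0.2135]
tool_rot: [0.77, 0.638, 0.0, 0.0]
force: [-0.1, 0.2, -0.5]
finger_gap: 0.161
21.3 [ 0.3958 -0.0258  0.2135] [-0.13  0.19 -0.51] yaw 79.25 0.16105982350042683
top ring 43 bx -0.0746 -0.0277 by -0.0458 z 0.1393 0.1914
top cover 3033 z-bx slope [-0.0029  0.1365]
interior pts 1973 0.13644369242837645
scene ring 63 bx -0.0778 -0.0257 by -0.045 z 0.1378 0.1902
scene cover 1348 z-bx slope [-0.041   0.1346]
interior pts 771 0.13569893736481214
t 21.4 tcp [ 0.3957 -0.0246  0.2134] yaw 79.33 q [ 7.698e-01  6.383e-01  1.000e-04 -1.000e-04] F [ 0.65  0.96 -0.81] j [-0.35  0.29  2.02  0.    0.84 -0.16]
scene 219 L 0.1058 0.1927 C(L=.15),dC [ 0.0001 -0.0072] h,slope [0.0006 0.0043]
top 624 L 0.1053 0.1933 C(L=.15),dC [-0.0012  0.0056] h,slope [0.0008 0.0004]
```

View pics/c18s.png

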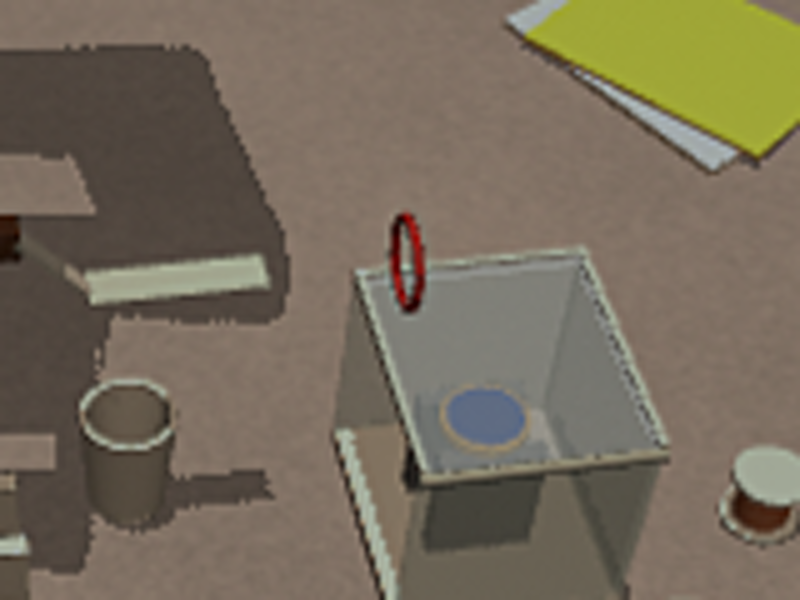

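```bash
python3 -m creep '{"claw":[1,1,1,1,1,1,1,1,1,1,1,1],"dp":[[-0.3,0.2,0],[-1.2,0.7,0],[-2.9,1.7,0],[-5.2,3,0],[-7.8,4.5,0],[-10.4,6,0],[-13,7.5,0],[-15.6,9,0],[-18.1,10.5,0],[-20.7,12,0],[-22.5,13,0],[-23,13.3,0]],"roll":[0.01,0.05,0.13,0.23,0.35,0.47,0.6,0.73,0.86,0.98,1.08,1.1]}'
python3 - <<'E'
from station import manip
import numpy as np
st=manip.sense();q=st["tool_rot"];a=2*np.arctan2(q[1],q[0]);d=np.array([.5052,-.3383])-st["tcp_pos"][:2]
print(st["tcp_pos"],np.degrees(a),"dX",d@[np.cos(a),np.sin(a)],"dY",d@[np.sin(a),-np.cos(a)],"roll",a-np.radians(5.79))
E
```

```text
t: 22.7
tcp_pos: [0.4852, -0.278, 0.2131]
tool_rot: [0.99, 0.141, 0.001, 0.001]
force: [-0.3, 0.5, -1.4]
finger_gap: 0.159
[ 0.4852188  -0.27803103  0.21312549] 16.15407438113184 dX 0.0024241696345751115 dY 0.06344856309582149 roll 0.18088722187234424
```

```bash
python3 -m creep '{"claw":[1,1,1,1,1,1,1,1,1,1],"dp":[[0,0.5,0],[0.1,1.6,0.5],[0.1,3,1.5],[0.2,4.4,2.5],[0.2,5.6,3.5],[0.24,6.2,4.5],[0.24,6.34,5.3],[0.24,6.34,5.5],[0.24,6.34,5.5],[0.24,6.34,5.5]],"roll":[0.02,0.06,0.1,0.14,0.17,0.18,0.18,0.18,0.18,0.18]}'
python3 blade.py 19
python3 - <<'E'
from h import *
s=load("scene19");crop(s,110,180,240,290,6,"c19s"); crop(load("top19"),440,170,560,290,5,"c19")
E
```

```text
t: 23.7
tcp_pos: [0.5044, -0.3347, 0.1586]
tool_rot: [0.999, 0.053, 0.0, -0.0]
force: [0.4, -0.8, -1.3]
finger_gap: 0.165
t 23.7 tcp [ 0.5044 -0.3347  0.1586] yaw 6.08 q [ 9.986e-01  5.310e-02  1.000e-04 -0.000e+00] F [ 0.4 -0.8 -1.3] j [-0.77  0.62  1.57  0.    0.96  0.69]
scene 388 L 0.1051 0.1965 C(L=.15),dC [ 0.0002 -0.0013] h,slope [0.0008 0.004 ]
top 544 L 0.1051 0.1957 C(L=.15),dC [-0.0012 -0.0015] h,slope [0.0006 0.0007]
```

View pics/c19s.png

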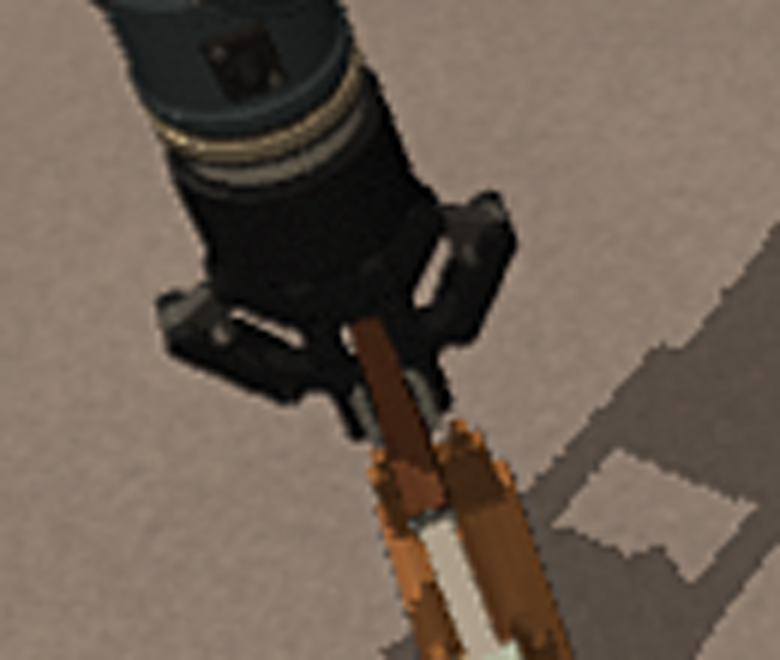

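```bash
python3 -m creep '{"claw":[1,1,1,1,1,1],"dp":[[0,0.2,1],[0.05,0.34,2],[0.05,0.34,3],[0.05,0.34,3.5],[0.05,0.34,3.5],[0.05,0.34,3.5]],"roll":[0.005,0.005,0.005,0.005,0.005,0.005]}'
python3 -c "
from station import manip; s=manip.sense(); print(s['tcp_pos'],s['tool_rot'])"
```

```text
t: 24.4
tcp_pos: [0.5052, -0.3384, 0.123]
tool_rot: [0.999, 0.05, -0.0, -0.0]
force: [0.6, -1.0, -0.4]
finger_gap: 0.163
[ 0.50519965 -0.3383979   0.12298042] [ 9.98730233e-01  5.03772313e-02 -1.59968259e-04 -1.76276679e-04]
```

```bash
python3 -m creep '{"claw":[1,1,1,1,1,1,1,1,1,1],"dp":[[0,0,0.5],[0,0,1.5],[0,0,2.5],[0,0,3.5],[0,0,4.4],[0,0,5],[0,0,5.4],[0,0,5.7],[0,0,5.8],[0,0,5.8]],"roll":[0,0,0,0,0,0,0,0,0,0]}'
python3 - <<'E'
from h import *
from station import manip
s=manip.sense(); print(s['tcp_pos'],s['force'])
s=snap("scene","scene20");crop(s,110,180,240,290,6,"c20s")
E
```

```text
t: 25.4
tcp_pos: [0.5053, -0.3385, 0.0654]
tool_rot: [0.999, 0.05, 0.0, 0.0]
force: [-0.4, 0.0, -1.5]
finger_gap: 0.161
[ 0.50527963 -0.33849894  0.06539263] [-0.40222482  0.04178852 -1.47652388]
```

View pics/c20s.png

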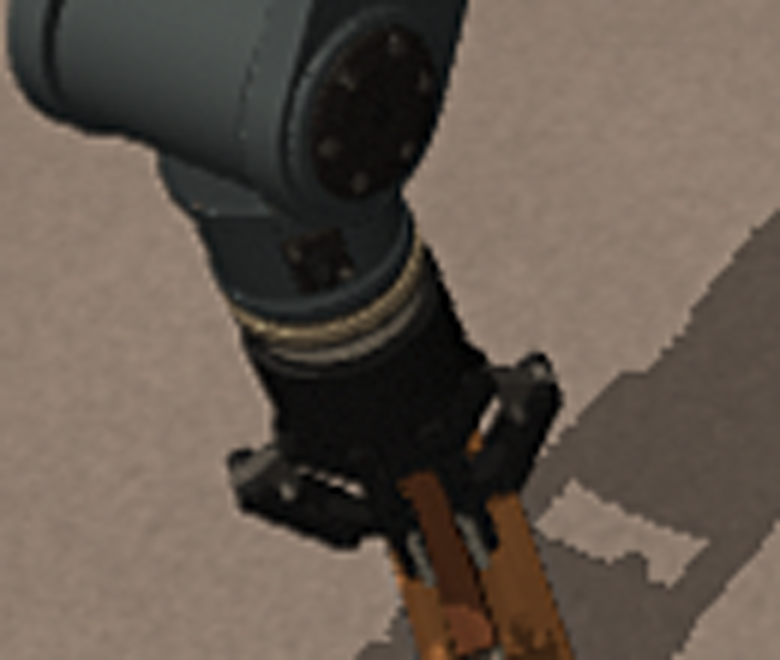

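```bash
python3 -m creep '{"claw":[1,1,1,2,3,4.5,6,7.5,8.5,8.5,8.5],"dp":[[0,0,0.08],[0,0,0.12],[0,0,0.12],[0,0,0.12],[0,0,0.12],[0,0,0.12],[0,0,0.12],[0,0,0.12],[0,0,0.12],[0,0,0.12],[0,0,0.12]],"roll":[0,0,0,0,0,0,0,0,0,0,0]}' 20
python3 -m creep '{"claw":[8.5,8.5,8.5,8.5,8.5,8.5,8.5,8.5,8.5,8.5],"dp":[[0,0,-1],[0,0,-3],[0,0,-6],[0,0,-9],[0,0,-12],[-3,0,-15],[-6,0,-18],[-10,0,-20],[-14,0,-20],[-14,0,-20]],"roll":[0,0,0,0,0,0,0,0,0,0]}'
python3 - <<'E'
from h import *
from station import manip
s=manip.sense(); print(s['t'],s['tcp_pos'],s['force'],s["finger_gap"])
for n in ("top","scene"):
    S=snap(n,n+"21"); W=cloud(S); S0=load(n+"0"); z=W[...,2]
    def f1(S,a):
        W=cloud(S);z=W[...,2];x0,x1,y0,y1,z0,z1=a
        m=(W[...,0]>x0)&(W[...,0]<x1)&(W[...,1]>y0)&(W[...,1]<y1)&(z>z0)&(z<z1); P=W[m]; e,V=np.linalg.eigh(np.cov(P[:,:2].T)); d=V[:,1]
        r=cv2.minAreaRect((P[:,:2]*1000).astype(np.float32))
        return len(P),P.mean(0).round(4),np.degrees(np.arctan(d[1]/d[0])).round(2),np.round(r[0],1)
    for nm,a in (("handle",(.4,.62,-.39,-.28,.066,.08)),("blade",(.6,.75,-.39,-.25,.012,.035)),("yellow",(.505,.585,-.09,.04,.066,.08)),("red",(.62,.69,-.09,.04,.066,.08))):
        print(n,nm,f1(S0,a),f1(S,a))
E
python3 cov.py 21; python3 med.py 22
```

```text
t: 26.55
tcp_pos: [0.5052, -0.3384, 0.0641]
tool_rot: [0.999, 0.05, 0.0, -0.0]
force: [0.1, -0.4, 0.4]
finger_gap: 1.0
t: 27.55
tcp_pos: [0.3622, -0.352, 0.2655]
tool_rot: [0.999, 0.049, -0.001, 0.0]
force: [0.1, 0.1, -0.0]
finger_gap: 0.998
27.55 [ 0.36222356 -0.35203486  0.26553115] [ 0.12697451  0.09922039 -0.04381878] 0.9979043516432942
top handle (563, array([ 0.4992, -0.3346,  0.0707]), np.float64(5.77), array([ 500.4, -331.7])) (556, array([ 0.5002, -0.3367,  0.0705]), np.float64(5.88), array([ 501.1, -339.5]))
top blade (489, array([ 0.6504, -0.3195,  0.0212]), np.float64(5.92), array([ 650. , -319.8])) (494, array([ 0.651 , -0.3215,  0.021 ]), np.float64(5.81), array([ 650.1, -322. ]))
top yellow (411, array([ 0.5442, -0.0383,  0.0689]), np.float64(37.07), array([544.5, -37.8])) (404, array([ 0.544 , -0.0382,  0.0689]), np.float64(-53.69), array([544.7, -33.7]))
top red (383, array([ 0.655 , -0.0367,  0.0689]), np.float64(-19.25), array([656.1, -36.3])) (385, array([ 0.6552, -0.0365,  0.069 ]), np.float64(-32.36), array([654.5, -36.3]))
scene handle (303, array([ 0.5036, -0.
[... 358 characters left out ...]
43, -0.0443,  0.0686]), np.float64(-6.11), array([543.9, -44.6])) (227, array([ 0.5441, -0.0442,  0.0685]), np.float64(-14.48), array([543.3, -43.3]))
scene red (259, array([ 0.6553, -0.0417,  0.0686]), np.float64(20.43), array([655.2, -41.6])) (265, array([ 0.6556, -0.0418,  0.0687]), np.float64(-25.04), array([654.6, -41.6]))
top ring 43 bx -0.0745 -0.0277 by -0.0459 z 0.1392 0.19
top cover 3032 z-bx slope [-0.0026  0.1365]
interior pts 1974 0.13644446194717705
scene ring 64 bx -0.0754 -0.0243 by -0.0452 z 0.1394 0.1914
scene cover 1346 z-bx slope [-0.0436  0.1346]
interior pts 768 0.13569806411254723
t 27.65 tcp [ 0.3655 -0.3527  0.265 ] yaw 5.66 F [0.11 0.49 0.03] gap 0.992
scene 0
top 0
```

```bash
python3 - <<'E'
from h import *
S=load("top21"); W=cloud(S);im=cv2.cvtColor(S["image"],cv2.COLOR_RGB2HSV).astype(int)
m=(im[...,0]>100)&(im[...,0]<130)&(im[...,1]>60); m[:, :180]=0;m[:,245:]=0;m[:265]=0;m[330:]=0
v,u=np.nonzero(m); print(len(u),u.mean(),v.mean()); p=px2z(S,u.mean(),v.mean(),.0935)+[0,-.003,0]
E0=p[:2]-np.array([.5025,.2698]); print(p,E0@[.9825,-.186],E0@[.186,.9825])
E
```

```text
242 211.78512396694214 283.81404958677683
[0.50317672 0.26974505 0.0935    ] 0.0006750978862910099 7.187716717330264e-05
```

View pics/scene21.png

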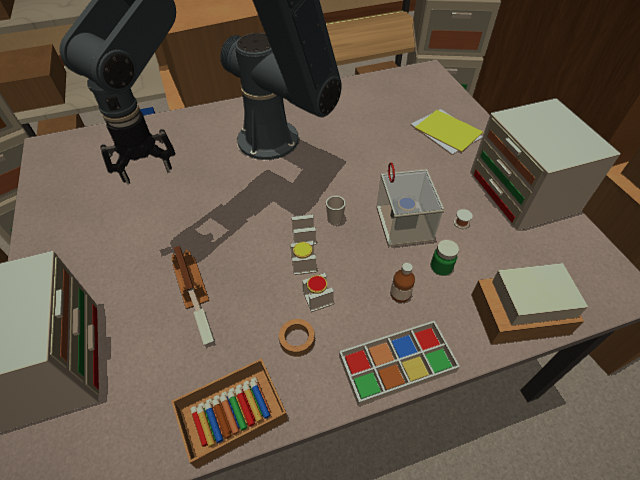

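View pics/top21.png

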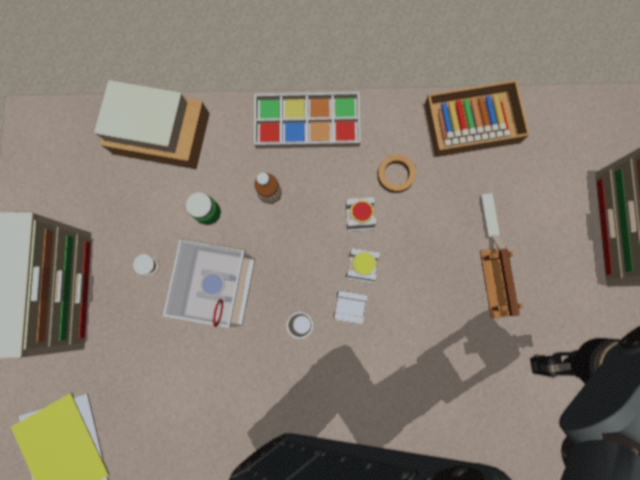

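```bash
python3 -m creep '{"claw":[8.5,8.5,8.5,8.5],"dp":[[0,0,0],[0,0,0],[0,0,0],[0,0,0]],"roll":[0,0,0,0]}' && python3 -c "
from station import workorder; print(workorder.sign_off())"
```

```text
t: 28.15
tcp_pos: [0.3663, -0.3524, 0.2638]
tool_rot: [0.999, 0.051, -0.0, -0.0]
force: [0.5, -0.1, 0.3]
finger_gap: 0.993
the job is handed in; nothing more can be done
None
```

The job is done and handed in at about 28 s of the 66 s limit; the sign-off gives no verdict. I picked up the lifter, carried the blue medallion level on the blade into the curing box and set it on the rails. I then closed the cover by hooking the blade through the red ring, put the lifter back in its rest and drew the arm clear.

**Last checks**
- **Blue medallion:** about 0.7 mm across and 0.1 mm along from the rails' centre. This was seen through the closed cover, top camera only. Its height and level (about 0.085 m, tilt below 0.02 rad) were measured just before I closed the cover.
- **Cover:** shut. The top camera fits a slope of about 0.003 rad. The scene camera's fit gave 0.044 rad, still under the 0.06 limit. I trust it less because it probably mixes in wall edges, and its cover height and ring position also read shut.
- **Lifter:** level in the rest, about 2 mm across and 1 mm along from where it lay, within about 0.5° of its first heading.
- **Other objects:** the red and yellow medallions measure within 0.3 mm of their first positions. The bystanders look unmoved in the pictures; I did not measure them.
- **Robot:** clear of everything, with forces near zero.

**Disagreements**
- The two cameras differ by about 6 mm in y. I used the mean, and the grasp and the later fits bore this out.
- One blade reading during the withdrawal from the box suggested it had turned about 2.5° in the grip. Later readings showed it straight.

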